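Put the keyed microscope eyepieces away and lock the rack

ROBOT

A 6-joint arm with a two-finger parallel gripper is mounted at the origin on the work surface. World frame = base frame: x ahead of the robot, y to its left, z up, the work surface at z = 0. Lengths are in m, angles in rad, forces in N, time in s.
With the tool pointing down it reaches from about 0.25 to 0.8 m from the base axis. Payload 8.5 kg.
Tool frame: the origin (TCP) lies midway between the tips of the shut fingers; the grasp point (between the pads) lies 19 mm behind it; z points along the fingers, y is the direction in which the jaws open and shut (so a half turn about z gives the same grasp; the last joint's range is limited). The gripper opens to 85 mm and grips with 20 to 120 N. Pads are 22 mm wide; open, the fingers measure 114 mm over their backs; the gripper's body (76 mm by 85 mm) begins 54 mm behind the grasp point. The pads swing forward as they close: fully open they stand 13 mm farther back than shut.
Start: joints at [-1.288, 0.238, -0.013, 1.319, 0, 1.571], TCP at [0.146, -0.504, 0.231] pointing down, gripper open.
Joint ranges: [-2.66, 2.66], [-1.03, 1.9], [-1.14, 1.46], [-1.82, 2.27], [-1.45, 1.34], [-3.14, 3.14]. Speed limits (rad/s): [2.22, 2.22, 2.79, 3.14, 3.14, 3.14].

INTERFACE

Orientations are given as a unit quaternion [w, x, y, z].
In Python, from workcell import read_state, snapshot, camera_info, job_done gives the robot as it stands.
- The arm moves only by the tool step_arm, never from a script. Its argument "motion" is a list of rows, each an object of numbers: "x", "y", "z": the shift along the tool's x, y, z in cm; "rx", "ry", "rz": the turn, a rotation vector about the tool's x, y, z in units of 6 degrees (1.0 is 6 degrees); "hand": the opening, from -1 (shut) to 1 (fully open). In form: [{"x": .., "y": .., "z": .., "rx": .., "ry": .., "rz": .., "hand": ..}, ...]. A call has 1 to 20 rows; each row is the pose to reach, as a shift and turn from the pose commanded when the call began, along the tool's axes at that moment; what a row does not reach only later rows make up. A row lasts 1/10 s, in which the tool goes at most 50 mm and 8.59 degrees, less where a joint would pass 70% of its speed; a pose out of reach is approached as far as the arm can. A call with a gripper value outside its range is refused whole. The fingers move at their own pace and stop on an object; "grip_force" is the grip in N (left out, the last holds). Time passes only in rows, so rows that repeat a pose let the fingers close. It gives the time, the measured TCP pose, the force and the opening at its end, in the units of the state.
- read_state(): the state, without advancing time (a new reading comes with each control period).
- snapshot(name): name is "scene" or "top"; returns the picture (420x560x3 uint8, red, green, blue); there is no depth.
- camera_info(name): a dict with "fx", "fy", "cx", "cy" (pixels), "pose" (4x4, takes a point from camera to world coordinates). Camera axes: x right, y down, z forward; pixel columns grow to the right and rows downward; lengths in m; the calibration is good to about 2 mm. A picture is of the moment at which its call begins. camera_info takes no time and is no camera call.
- job_done(): hands the job in, once; it reports no verdict.
The state is a dict: "time_s": time; "joint_pos": joint angles; "dq": joint speeds; "joint_torque": joint torques, N m; "eef_pos": TCP position; "eef_rot": TCP orientation; "wrist_force": force on the tool from outside, world axes, zero at the start; "torque": the same for the moment, N m; "grip_width": finger opening in m.
Only numpy, scipy, OpenCV 4.12 (cv2) and the standard library are available. Lean on these libraries where they do the work, as an engineer would, in place of code of your own. Each camera call takes 0.05 s, during which the arm holds its last target. There are 200 camera calls.

TASK

Swing the rack's half-shut lid open past upright, then stand every eyepiece from the rubber mat in a socket of the rack, turning each until its key finds the slot and it drops fully home; then shut the rack's lid over them and lock it by pushing each of the two captive screws down and turning it clockwise to its stop, so that it stays down. Leave the slide box, the bottle and the dish where they are.

Things in the scene. Friction and masses are not known exactly. Their poses are not given: they have to be found in the camera images.
- rack: fixed grey rack 76 (x) by 330 (y) mm, 30 mm high, four sockets 58 mm apart along y, hinged clear lid with aluminium bars. Origin: underside centre, z up, hinge on its +x long side. Hinge posts (x=57 to 73, |y|=135 to 155 mm) reach z=80; screw brackets (x=-35 to -5, |y|=127 to 163) reach z=62. A seated eyepiece's top is at z=68; an unseated one props the lid open
- eyepiece0: identical upright microscope eyepiece, 58 mm high, 90 g: steel tube 26 mm diameter up to z=20 mm (chamfered, slippery foot), collar 38 mm diameter to z=26, round black grip 30 mm diameter above. A key 6 mm wide stands 5 mm proud of the tube at z=6 to 16 on its +x side; a steel pip on the collar's rim, seen from above, points the same way. Origin: centre of the foot's underside. 
- eyepiece1: like eyepiece0
- eyepiece2: like eyepiece0
- eyepiece3: like eyepiece0. Three or four of the four eyepieces are present; an absent one always reads None
- lid (a joint): angle of the rack's lid: 0 shut (limit), upright at 1.57, fully open at 2.0 (limit). Stiff hinge (0.25 N m): it stays where it is left. Lid plate 115 mm from hinge to free edge, 330 mm wide, 6 mm thick; shut, its top is 78 mm above the table. The wings of its two screws are on its upper (outer) face
- lid_hinge (a point): middle of the lid's hinge axis (parallel to the rack's y), 65 mm from the rack's centre towards its +x, 75 mm above the table
- lid_edge (a point): middle of the lid's free edge, half way through its thickness; moves with the lid
- socket0 (a point): mouth centre of the rack's -y end socket, 30 mm above the table, axes as the rack's: bore 28.5 mm across, 26 mm deep, with a key slot 9 mm wide, reaching 19.5 mm from the centre on the rack's -x side. An eyepiece enters 6 mm and rests on its key; it drops the other 14 mm, onto its collar, only when its key (+x of the eyepiece) points along the rack's -x (play 0.1 rad)
- socket1 (a point): mouth centre of the rack's second socket, 30 mm above the table, axes as the rack's; like socket0
- socket2 (a point): mouth centre of the rack's third socket, 30 mm above the table, axes as the rack's; like socket0
- socket3 (a point): mouth centre of the rack's +y end socket, 30 mm above the table, axes as the rack's; like socket0
- press0 (a joint): how far the captive screw at the lid's -y end is pressed in (m): 0 sprung up, 0.016 fully down; spring 4 N at the top, 8 N at the bottom. When locked and let go it rises to about 0.0125 and is held there
- screw0 (a joint): turn of the -y screw (rad), positive CLOCKWISE seen from above with the lid shut; limits -0.6 to 1.25, friction 0.03 N m. Under it a cross-pin (along its wing) passes between two ledges of the rack only with the lid shut and the turn within 0.2 of 0 (wing along the rack's x). Pressed fully down there, then turned clockwise to the stop, it is caught and stays down. Turned unpressed it catches nothing
- screw0_grip (a point): centre of the -y screw's black wing (36 mm long, 10 thick, 22 high), on the screw's axis. Its x lies along the wing, z outward from the lid. Unpressed with the lid shut it is 109 mm above the table, 31 mm above the lid's top; in the rack's frame x=-20 mm, y=-145 mm
- press1 (a joint): how far the captive screw at the lid's +y end is pressed in (m): 0 sprung up, 0.016 fully down; spring 4 N at the top, 8 N at the bottom. When locked and let go it rises to about 0.0125 and is held there
- screw1 (a joint): turn of the +y screw (rad), positive CLOCKWISE seen from above with the lid shut; limits -0.6 to 1.25, friction 0.03 N m. Works like screw0
- screw1_grip (a point): centre of the +y screw's black wing (36 mm long, 10 thick, 22 high), on the screw's axis. Its x lies along the wing, z outward from the lid. Unpressed with the lid shut it is 109 mm above the table, 31 mm above the lid's top; in the rack's frame x=-20 mm, y=+145 mm
- pad: thin grey rubber mat 240 x 240 mm, flush with the table (1 mm), on which the eyepieces stand at first; origin at its underside centre
- slide_box: bystander: closed grey box of slides, 85 x 160 x 32 mm, origin underside centre
- oil_bottle: bystander: amber bottle 34 mm diameter, 75 mm high, origin underside centre
- dish: bystander: glass dish 90 mm diameter, 16 mm high, origin underside centre

How it is judged:
On the way, in this order (a step that is already met when the one before it is completed fails the run):
1. the lid is swung open past upright (value of joint lid above 1.6 rad), for 0.2 s.
2. every eyepiece present is fully home in a socket (((horizontal distance between eyepiece0 and socket0 below 0.005 m and z of eyepiece0 in the frame of socket0 below -0.017 m and angle between eyepiece0's own z axis and vertical below 0.12 rad) or (horizontal distance between eyepiece0 and socket1 below 0.005 m and z of eyepiece0 in the frame of socket1 below -0.017 m and angle between eyepiece0's own z axis and vertical below 0.12 rad) or (horizontal distance between eyepiece0 and socket2 below 0.005 m and z of eyepiece0 in the frame of socket2 below -0.017 m and angle between eyepiece0's own z axis and vertical below 0.12 rad) or (horizontal distance between eyepiece0 and socket3 below 0.005 m and z of eyepiece0 in the frame of socket3 below -0.017 m and angle between eyepiece0's own z axis and vertical below 0.12 rad)) and ((horizontal distance between eyepiece1 and socket0 below 0.005 m and z of eyepiece1 in the frame of socket0 below -0.017 m and angle between eyepiece1's own z axis and vertical below 0.12 rad) or (horizontal distance between eyepiece1 and socket1 below 0.005 m and z of eyepiece1 in the frame of socket1 below -0.017 m and angle between eyepiece1's own z axis and vertical below 0.12 rad) or (horizontal distance between eyepiece1 and socket2 below 0.005 m and z of eyepiece1 in the frame of socket2 below -0.017 m and angle between eyepiece1's own z axis and vertical below 0.12 rad) or (horizontal distance between eyepiece1 and socket3 below 0.005 m and z of eyepiece1 in the frame of socket3 below -0.017 m and angle between eyepiece1's own z axis and vertical below 0.12 rad)) and ((horizontal distance between eyepiece2 and socket0 below 0.005 m and z of eyepiece2 in the frame of socket0 below -0.017 m and angle between eyepiece2's own z axis and vertical below 0.12 rad) or (horizontal distance between eyepiece2 and socket1 below 0.005 m and z of eyepiece2 in the frame of socket1 below -0.017 m and angle between eyepiece2's own z axis and vertical below 0.12 rad) or (horizontal distance between eyepiece2 and socket2 below 0.005 m and z of eyepiece2 in the frame of socket2 below -0.017 m and angle between eyepiece2's own z axis and vertical below 0.12 rad) or (horizontal distance between eyepiece2 and socket3 below 0.005 m and z of eyepiece2 in the frame of socket3 below -0.017 m and angle between eyepiece2's own z axis and vertical below 0.12 rad)) and ((horizontal distance between eyepiece3 and socket0 below 0.005 m and z of eyepiece3 in the frame of socket0 below -0.017 m and angle between eyepiece3's own z axis and vertical below 0.12 rad) or (horizontal distance between eyepiece3 and socket1 below 0.005 m and z of eyepiece3 in the frame of socket1 below -0.017 m and angle between eyepiece3's own z axis and vertical below 0.12 rad) or (horizontal distance between eyepiece3 and socket2 below 0.005 m and z of eyepiece3 in the frame of socket2 below -0.017 m and angle between eyepiece3's own z axis and vertical below 0.12 rad) or (horizontal distance between eyepiece3 and socket3 below 0.005 m and z of eyepiece3 in the frame of socket3 below -0.017 m and angle between eyepiece3's own z axis and vertical below 0.12 rad))), for 0.2 s.
3. the lid is shut (value of joint lid below 0.05 rad), for 0.2 s.
4. both captive screws are pushed in, turned and caught (value of joint each of press0, press1 above 0.0105 m and value of joint each of screw0, screw1 above 0.8 rad), for 0.2 s.
At the end, for the whole second after the job is handed in: every eyepiece present is upright in a socket with its collar within 3 mm of the block (5 mm sideways), the lid within 0.05 rad of shut, both screws held down by 10.5 mm or more and turned clockwise beyond 0.8 rad (all of step 2 and all of step 4 and value of joint lid below 0.05 rad); the robot touches nothing.
It fails at once if the slide box is moved more than 3 cm (distance of slide_box from where it was at the start of the episode above 0.03 m).
It fails at once if the bottle is moved more than 3 cm (distance of oil_bottle from where it was at the start of the episode above 0.03 m).
It fails at once if the dish is moved more than 3 cm (distance of dish from where it was at the start of the episode above 0.03 m).
Of eyepiece0, eyepiece1, eyepiece2, eyepiece3 only 3 to 4 are there at a start; the rules pass over those that are not, and their reading is None.
At some moment in a run one of eyepiece0, eyepiece1, eyepiece2, eyepiece3 may be knocked a few centimetres aside while the robot is not near it.
It also fails if it takes over 210 s, if anything falls off the work surface, if the arm or the gripper's body presses on something with over 40 N, if the wrist force passes 120 N, or if a joint passes its speed limit or range.

## Working session

There is one attempt and no reset: what is moved stays moved. The work goes in short steps, Python scripts to look and compute and a tool call to move; the robot and the scene stay as the last step left them, time stands still between calls to the robot, and variables do not carry over. Pictures are saved under pics/ and viewed, about 12 in all and at most 16, crops included, and the job is handed in when it is done.

Besides the shell and the picture viewer there is one more tool, called as name(argument=value, ...), one argument or row to a line, values as JSON. step_arm: Moves the arm, as the interface text tells. Its arguments: {"type":"object","properties":{"motion":{"type":"array","items":{"type":"object","properties":{"x":{"type":"number"},"y":{"type":"number"},"z":{"type":"number"},"rx":{"type":"number"},"ry":{"type":"number"},"rz":{"type":"number"},"hand":{"type":"number"}}}},"grip_force":{"type":"number"}},"required":["motion"]}

```bash
mkdir -p pics; ls; python3 - <<'E'
from workcell import *
import cv2,numpy as np
s=read_state();print(s)
for n in("scene","top"):
    im=snapshot(n);cv2.imwrite(f"pics/{n}0.png",im[:,:,::-1]);c=camera_info(n);print(n,c)
E
```

```text
pics
{'time_s': 0.0, 'joint_pos': array([-1.28801665e+00,  2.38758147e-01, -1.42887220e-02,  1.31918309e+00,
       -2.32559033e-06,  1.57081296e+00]), 'dq': array([-0.00134795,  0.00049373, -0.00177858,  0.00039475, -0.00097703,
       -0.00038588]), 'joint_torque': array([ 1.66631236e-05, -5.38781655e+01,  3.46432006e+01,  1.86205952e-02,
       -6.43813621e-06,  1.76668152e-05]), 'eef_pos': array([ 0.14636877, -0.50373886,  0.23067607]), 'eef_rot': array([-7.09499541e-04,  9.90022015e-01,  1.40910948e-01, -1.02170426e-04]), 'wrist_force': array([-0.38044235, -0.24933441,  0.52833309]), 'torque': array([ 0.01333807, -0.00992682,  0.04367396]), 'grip_width': 0.08522199302161172}
scene {'fx': 433.8901549925868, 'fy': 433.8901549925868, 'cx': 272.5649183132424, 'cy': 208.71800935847395, 'pose': array([[ 0.76807189,  0.41862424, -0.48458159,  1.07958905],
       [ 0.64036122, -0.50418315,  0.57942804, -0.6095697 ],
       [-0.00175525, -0.75534965, -0.65531964,  0.76623868],
       [ 0.        ,  0.        ,  0.        ,  1.        ]])}
top {'fx': 444.0119947025063, 'fy': 444.0119947025063, 'cx': 279.056998409729, 'cy': 205.4281240950317, 'pose': array([[ 0.02763114, -0.99320226,  0.11307425,  0.47401992],
       [-0.99923217, -0.03058652, -0.02448548,  0.00685516],
       [ 0.02777759, -0.11231087, -0.99328479,  1.17870026],
       [ 0.        ,  0.        ,  0.        ,  1.        ]])}
```

View pics/scene0.png

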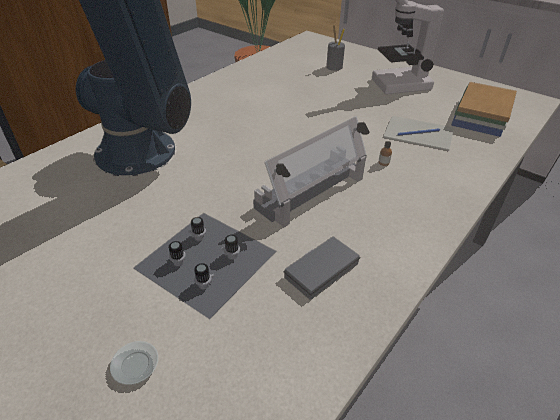

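View pics/top0.png

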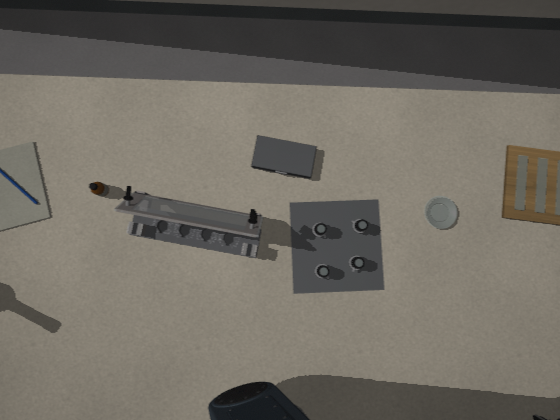

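Top view: four eyepieces on the mat near (320,229), (361,225), (323,271), (358,263). The rack is at (195,225), its lid half up and hinged on the far (+x) side. The slide box is at (285,157), the bottle at (98,188) and the dish at (441,213). I'll zoom in next.

```bash
cat > h.py <<'E'
from workcell import *
import cv2,numpy as np
def ray(n,uv):
    c=camera_info(n);P=c["pose"];d=P[:3,:3]@np.array([(uv[0]-c["cx"])/c["fx"],(uv[1]-c["cy"])/c["fy"],1.]);return P[:3,3],d/np.linalg.norm(d)
def onz(n,uv,z):
    o,d=ray(n,uv);return o+d*(z-o[2])/d[2]
def tri(a,b,na="top",nb="scene"):
    o,d=ray(na,a);p,e=ray(nb,b)
    s=np.linalg.lstsq(np.c_[d,-e],p-o,rcond=None)[0];A=o+s[0]*d;B=p+s[1]*e
    return (A+B)/2,np.linalg.norm(A-B)
def proj(n,X):
    c=camera_info(n);P=c["pose"];q=P[:3,:3].T@(np.asarray(X)-P[:3,3]);return np.array([c["fx"]*q[0]/q[2]+c["cx"],c["fy"]*q[1]/q[2]+c["cy"]])
def crop(im,x0,y0,x1,y1,k):
    return cv2.resize(im[y0:y1,x0:x1],None,fx=k,fy=k,interpolation=cv2.INTER_CUBIC)
E
python3 - <<'E'
from h import *
t=cv2.imread("pics/top0.png");s=cv2.imread("pics/scene0.png")
a=crop(t,105,180,275,265,4.6);b=crop(t,288,196,388,296,3);c=crop(s,160,205,260,305,3)
w=a.shape[1];bot=np.zeros((300,w,3),np.uint8);bot[:,:300]=b;bot[:,310:610]=c
out=cv2.resize(np.vstack([a[:300+91],bot])[:, :],None,fx=.85,fy=.85);out=np.clip(out*1.6,0,255).astype(np.uint8)
cv2.imwrite("pics/c1.png",out);print(out.shape)
cv2.imwrite("pics/c2.png",np.clip(crop(s,245,110,375,225,5)*1.5,0,255).astype(np.uint8))
E
```

```text
(587, 665, 3)
```

View pics/c1.png

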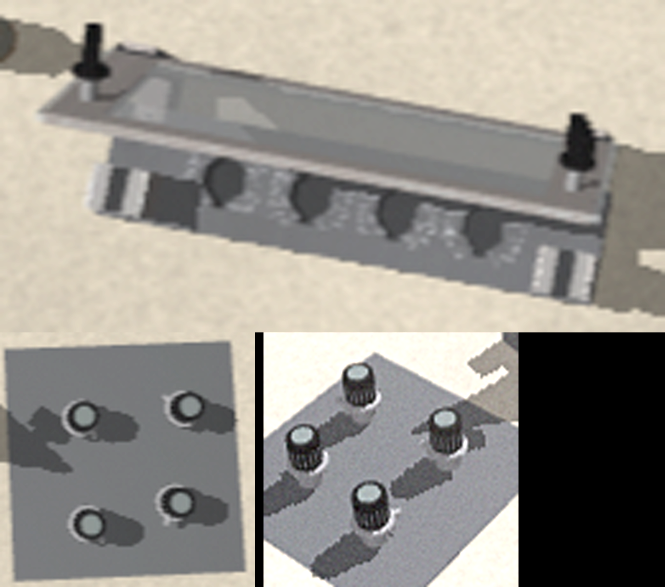

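View pics/c2.png

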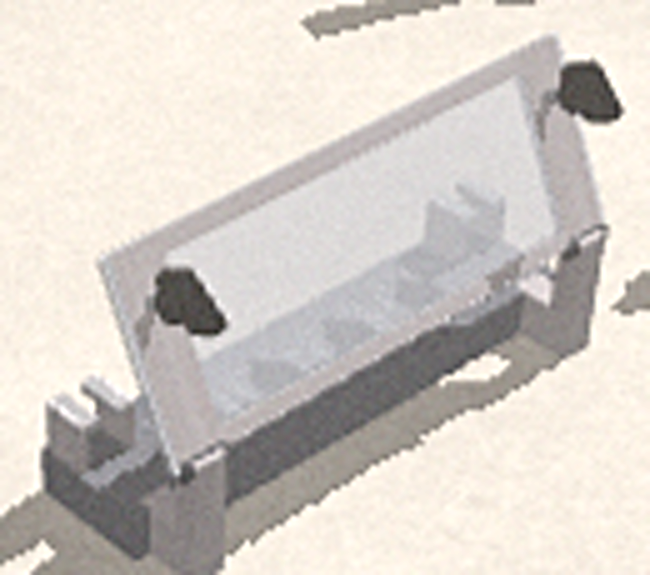

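```bash
python3 - <<'E'
from h import *
np.set_printoptions(precision=4,suppress=True)
t=cv2.imread("pics/top0.png");s=cv2.imread("pics/scene0.png")
def tops(im,box):
    x0,y0,x1,y1=box;c=im[y0:y1,x0:x1].astype(int);B,G,R=c[...,0],c[...,1],c[...,2]
    m=((G-R>6)&(G>95)).astype(np.uint8);n,l,st,ce=cv2.connectedComponentsWithStats(m)
    return [(ce[i]+[x0,y0],st[i,4]) for i in range(1,n) if st[i,4]>8]
T=tops(t,(288,196,388,296));S=tops(s,(160,205,260,305))
print(T,S)
for p,_ in T:
    for q,_ in S:
        X,e=tri(p,q)
        if e<.012: print(p,q,X,e,"onz59",onz("top",p,.059)[:2])
c=lambda x,y:(105+x/3.91,180+y/3.91);d=lambda x,y:(245+x/5,110+y/5)
for n,a,b in[("edge-",c(605,215),d(105,262)),("edge+",c(42,112),d(555,38)),("hinge-",c(610,135),d(180,475)),("hinge+",c(118,48),d(605,230)),("br-",c(566,272),d(90,400)),("br+",c(120,190),d(465,210)),("grip-",c(577,140),d(190,300)),("grip+",c(93,52),d(592,92))]:
    print(n,a,b,*tri(a,b))
a=onz("top",c(566,272),.062);b=onz("top",c(120,190),.062);print(a,b,np.linalg.norm(a-b),np.degrees(np.arctan2(*(b-a)[1::-1])))
for x,y in[(225,182),(312,195),(396,210),(485,228)]:print("sock",onz("top",c(x,y),.03))
for n,p in[("box",(285,157)),("bot",(98,188)),("dish",(441,213))]:print(n,onz("top",p,.02))
E
```

```text
[] [(array([196.4444, 219.9444]), np.int32(18)), (array([229.    , 238.5833]), np.int32(12)), (array([173.8696, 244.913 ]), np.int32(23)), (array([198.7333, 267.4   ]), np.int32(15))]
edge- (259.7314578005115, 234.98721227621485) (266.0, 162.4) [0.5226 0.0265 0.1774] 0.007888901077133486
edge+ (115.74168797953965, 208.64450127877237) (356.0, 117.6) [0.5718 0.3516 0.1737] 0.005070367000372856
hinge- (261.0102301790281, 214.52685421994886) (281.0, 205.0) [0.5758 0.0244 0.0759] 0.001030569590137433
hinge+ (135.17902813299233, 192.27621483375958) (366.0, 156.0) [0.6243 0.3406 0.0756] 0.0069911763213546425
br- (249.75703324808183, 249.56521739130434) (263.0, 190.0) [0.4902 0.0516 0.0625] 0.006300919043612837
br+ (135.69053708439898, 228.5933503836317) (338.0, 152.0) [0.5346 0.3401 0.0517] 0.005257878264629729
grip- (252.57033248081842, 215.80562659846547) (283.0, 170.0) [0.5646 0.0427 0.1659] 0.0027272796517010655
grip+ (128.7851662404092, 193.2992327365729) (363.4, 128.4) [0.6096 0.3282 0.1645] 0.006825750119473231
[0.4879 0.0495 0.062 ] [0.532  0.3354 0.062 ] 0.2892532367278881 81.23514443846571
sock [0.5409 0.2767 0.03  ]
sock [0.534  0.2193 0.03  ]
sock [0.5258 0.1638 0.03  ]
sock [0.5156 0.105  0.03  ]
box [ 0.7361 -0.0339  0.02  ]
bot [0.6371 0.4519 0.02  ]
dish [ 0.599  -0.4512  0.02  ]
```

```bash
cat >> h.py <<'E'
np.set_printoptions(precision=4,suppress=True)
def disc(im,box,lo=100):
    x0,y0,x1,y1=box;k=4;c=cv2.resize(im[y0:y1,x0:x1],None,fx=k,fy=k,interpolation=cv2.INTER_CUBIC).astype(int);g=c[...,1];m=((g>lo)&(g-c[...,2]>1)).astype(np.uint8)
    m=cv2.morphologyEx(m,cv2.MORPH_OPEN,np.ones((7,7)))
    n,l,st,ce=cv2.connectedComponentsWithStats(m)
    return [((ce[i]+.5)/k-.5+[x0,y0],st[i,4]/k/k) for i in range(1,n) if st[i,4]>8*k*k]
def rect(n,im,cx,cy,z,half=.03,k=5000):
    N=int(2*half*k);g=(np.arange(N)+.5)/k-half
    pts=np.array([proj(n,(cx+half-(i+.5)/k,cy+half-(j+.5)/k,z)) for i in (0,N-1) for j in (0,N-1)],np.float32)
    H=cv2.getPerspectiveTransform(np.array([[0,0],[N-1,0],[0,N-1],[N-1,N-1]],np.float32),pts)
    return cv2.warpPerspective(im,H,(N,N),flags=cv2.INTER_CUBIC|cv2.WARP_INVERSE_MAP)
E
python3 - <<'E'
from h import *
t=cv2.imread("pics/top0.png");s=cv2.imread("pics/scene0.png")
print(t[229,320],t[229,340],t[225,361])
T=disc(t,(288,196,388,296),85);S=disc(s,(160,205,260,305),95)
print(T,S)
rows=[]
for p,_ in T:
  for q,_ in S:
    X,e=tri(p,q)
    if e<.012 and abs(X[2]-.059)<.02:
        a=onz("top",p,.059);b=onz("scene",q,.059);print(p,q,X,e,a[:2],b[:2])
        A=rect("top",t,a[0],a[1],.025);B=rect("scene",s,b[0],b[1],.025)
        for n,im in(("t",A),("s",B)):
            g=cv2.warpPolar(im,(150,72),(149.5,149.5),150,cv2.INTER_LINEAR)[...,1].astype(float)
            prof=g[:,103:118].mean(1);o=np.argsort(-prof)[:6];print(n,[(int(i*5),int(prof[i])) for i in o])
        rows.append(np.vstack([A,B]))
out=np.clip(np.hstack(rows)*1.8,0,255).astype(np.uint8);out=cv2.resize(out,None,fx=.6,fy=.6);cv2.imwrite("pics/r.png",out);print(out.shape)
E
```

```text
[93 95 89] [63 63 62] [91 92 87]
[(array([362.104 , 224.6666]), np.float64(32.6875)), (array([320.6094, 228.2491]), np.float64(35.0)), (array([358.5768, 262.3777]), np.float64(35.0)), (array([323.3326, 271.0156]), np.float64(37.5625))] [(array([196.4685, 220.275 ]), np.float64(31.25)), (array([230.6641, 238.4045]), np.float64(36.0)), (array([174.6326, 244.9431]), np.float64(37.1875)), (array([200.7803, 267.6724]), np.float64(44.875))]
[362.104  224.6666] [200.7803 267.6724] [ 0.5599 -0.2321  0.0581] 0.0030281982872830916 [ 0.5588 -0.233 ] [ 0.5617 -0.2315]
t [(210, 108), (215, 99), (205, 93), (220, 83), (200, 77), (190, 77)]
s [(205, 144), (200, 133), (210, 118), (130, 110), (125, 103), (195, 103)]
[320.6094 228.2491] [230.6641 238.4045] [ 0.5476 -0.1266  0.0583] 0.002715050473589555 [ 0.5466 -0.1275] [ 0.5492 -0.1262]
t [(200, 78), (195, 78), (310, 78), (105, 77), (275, 77), (265, 77)]
s [(75, 110), (80, 106), (65, 103), (70, 101), (60, 100), (270, 99)]
[358.5768 262.3777] [174.6326 244.9431] [ 0.4646 -0.2236  0.0588] 0.003062339580118945 [ 0.4636 -0.2247] [ 0.4659 -0.2227]
t [(110, 107), (115, 103), (105, 97), (120, 87), (100, 82), (185, 80)]
s [(65, 99), (25, 98), (190, 98), (30, 98), (185, 98), (55, 97)]
[323.3326 271.0156] [196.4685 220.275 ] [ 0.4408 -0.135   0.0585] 0.0032800083098770095 [ 0.4397 -0.1362] [ 0.4425 -0.1343]
t [(170, 80), (185, 79), (190, 79), (180, 79), (175, 79), (165, 78)]
s [(180, 106), (175, 102), (245, 100), (10, 99), (70, 99), (185, 98)]
(360, 720, 3)
```

View pics/r.png

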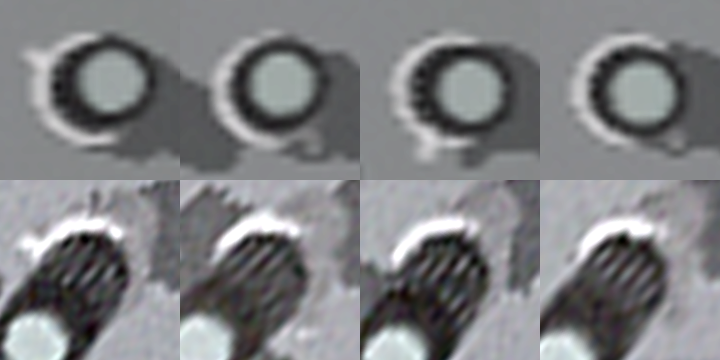

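The rectified views give each axis at z=0.059 and each key direction:

| Eyepiece | Axis (m) | Key direction |
|---|---|---|
| A | (0.560, -0.232) | about 62° |
| B | (0.548, -0.127) | about -140° |
| C | (0.465, -0.224) | about 160° |
| D | (0.441, -0.135) | about -136° |

Opening the lid comes first.

```bash
cat >> h.py <<'E'
from scipy.spatial.transform import Rotation as Ro
PSI=np.radians(-8.77);C=np.array([.5297,.1894])
def W(xr,yr): return C+np.array([np.cos(PSI),np.sin(PSI)])*xr+np.array([-np.sin(PSI),np.cos(PSI)])*yr
def cur():
    s=read_state();q=s["eef_rot"];return s["eef_pos"],Ro.from_quat([q[1],q[2],q[3],q[0]])
def go(targets):
    "targets: (x,y,z,yaw_y deg) tool down -> rows relative to now"
    p,R=cur();y0=np.degrees(np.arctan2(*R.as_matrix()[1::-1,1]));print("yaw_y %.1f"%y0,"pos",p,"t %.1f"%read_state()["time_s"],"F",read_state()["wrist_force"].round(1),"w %.4f"%read_state()["grip_width"])
    for x,y,z,yaw in targets:
        a=np.radians(yaw);T=Ro.from_matrix(np.array([[-np.sin(a),np.cos(a),0],[np.cos(a),np.sin(a),0],[0,0,-1]]).T) if 0 else Ro.from_matrix(np.c_[[-np.sin(a),np.cos(a),0],[np.cos(a),np.sin(a),0],[0,0,-1]])
        d=R.inv().apply(np.array([x,y,z])-p)*100;r=(R.inv()*T).as_rotvec(degrees=True)/6
        print("xyz",d.round(2),"r",r.round(2))
E
python3 - <<'E'
from h import *
go([(*W(-.045,0),.23,-98.8),(*W(-.045,0),.15,-98.8),(*W(.075,0),.15,-98.8)])
E
```

```text
yaw_y -73.8 pos [ 0.1464 -0.5038  0.2307] t 0.1 F [ 0.3 -0.1  0.5] w 0.0853
xyz [ 52.07 -57.77   0.15] r [-0.01  0.    4.17]
xyz [ 52.07 -57.76   8.15] r [-0.01  0.    4.17]
xyz [ 62.95 -52.69   8.14] r [-0.01  0.    4.17]
```

step_arm(
  motion=[
    {"x": 52,"y": -57.8,"z": 0,"rz": 4.17,"hand": -1},
    {"x": 52,"y": -57.8,"z": 0,"rz": 4.17,"hand": -1},
    {"x": 52,"y": -57.8,"z": 0,"rz": 4.17,"hand": -1},
    {"x": 52,"y": -57.8,"z": 0,"rz": 4.17,"hand": -1},
    {"x": 52,"y": -57.8,"z": 0,"rz": 4.17,"hand": -1},
    {"x": 52,"y": -57.8,"z": 0,"rz": 4.17,"hand": -1},
    {"x": 52,"y": -57.8,"z": 0,"rz": 4.17,"hand": -1},
    {"x": 52,"y": -57.8,"z": 0,"rz": 4.17,"hand": -1},
    {"x": 52,"y": -57.8,"z": 0,"rz": 4.17,"hand": -1},
    {"x": 52,"y": -57.8,"z": 0,"rz": 4.17,"hand": -1},
    {"x": 52,"y": -57.8,"z": 0,"rz": 4.17,"hand": -1},
    {"x": 52,"y": -57.8,"z": 0,"rz": 4.17,"hand": -1},
    {"x": 52,"y": -57.8,"z": 0,"rz": 4.17,"hand": -1},
    {"x": 52,"y": -57.8,"z": 0,"rz": 4.17,"hand": -1},
    {"x": 52,"y": -57.8,"z": 0,"rz": 4.17,"hand": -1},
    {"x": 52,"y": -57.8,"z": 0,"rz": 4.17,"hand": -1},
    {"x": 52,"y": -57.8,"z": 0,"rz": 4.17,"hand": -1},
    {"x": 52,"y": -57.8,"z": 0,"rz": 4.17,"hand": -1},
    {"x": 52,"y": -57.8,"z": 0,"rz": 4.17,"hand": -1},
    {"x": 52,"y": -57.8,"z": 0,"rz": 4.17,"hand": -1},
  ],
)

```text
validation failed for argument at $.mo...
```

```bash
python3 - <<'E'
from h import *
go([(*W(-.045,0),.15,-98.8),(*W(.075,0),.15,-98.8)])
E
```

```text
yaw_y -73.8 pos [ 0.1464 -0.5038  0.2307] t 0.1 F [ 0.3 -0.1  0.5] w 0.0853
xyz [ 52.07 -57.76   8.15] r [-0.01  0.    4.17]
xyz [ 62.95 -52.69   8.14] r [-0.01  0.    4.17]
```

step_arm(
  motion=[
    {"x": 26,"y": -28.9,"z": 0,"rz": 2,"hand": -1},
  ],
)

```text
validation failed for argument at $.mo...
```

step_arm(
  motion=[
    {"x": 5.0,"y": -5.0,"z": 0.0,"rx": 0.0,"ry": 0.0,"rz": 1.0,"hand": -1.0},
  ],
)

```text
time_s: 0.2
eef_pos: [0.1697, -0.4631, 0.2302]
eef_rot: [0.0, 0.996, 0.087, -0.0]
wrist_force: [1.3, -1.3, 0.3]
grip_width: 0.0731
```

step_arm(
  motion=[
    {"x": 47.0,"y": -52.8,"z": 0.0,"rx": 0.0,"ry": 0.0,"rz": 3.2,"hand": -1.0},
  ],
)

```text
time_s: 0.3
eef_pos: [0.195, -0.4195, 0.2305]
eef_rot: [-0.001, 1.0, 0.016, -0.0]
wrist_force: [0.9, 0.2, 0.4]
grip_width: 0.0593
```

```bash
python3 - <<'E'
from h import *
go([(*W(-.045,0),.23,-98.8),(*W(-.045,0),.15,-98.8),(*W(.075,0),.15,-98.8)])
E
```

```text
yaw_y -88.2 pos [ 0.195  -0.4195  0.2305] t 0.3 F [0.9 0.2 0.4] w 0.0593
xyz [ 30.92 -60.64   0.13] r [-0.02  0.01  1.76]
xyz [ 30.93 -60.63   8.13] r [-0.02  0.01  1.76]
xyz [ 42.72 -58.43   8.12] r [-0.02  0.01  1.76]
```

step_arm(
  motion=[
    {"x": 30.9,"y": -60.6,"z": 0,"rx": 0,"ry": 0,"rz": 1.76,"hand": -1},
    {"x": 30.9,"y": -60.6,"z": 0,"rx": 0,"ry": 0,"rz": 1.76,"hand": -1},
    {"x": 30.9,"y": -60.6,"z": 0,"rx": 0,"ry": 0,"rz": 1.76,"hand": -1},
    {"x": 30.9,"y": -60.6,"z": 0,"rx": 0,"ry": 0,"rz": 1.76,"hand": -1},
    {"x": 30.9,"y": -60.6,"z": 0,"rx": 0,"ry": 0,"rz": 1.76,"hand": -1},
    {"x": 30.9,"y": -60.6,"z": 0,"rx": 0,"ry": 0,"rz": 1.76,"hand": -1},
    {"x": 30.9,"y": -60.6,"z": 0,"rx": 0,"ry": 0,"rz": 1.76,"hand": -1},
    {"x": 30.9,"y": -60.6,"z": 0,"rx": 0,"ry": 0,"rz": 1.76,"hand": -1},
    {"x": 30.9,"y": -60.6,"z": 0,"rx": 0,"ry": 0,"rz": 1.76,"hand": -1},
    {"x": 30.9,"y": -60.6,"z": 0,"rx": 0,"ry": 0,"rz": 1.76,"hand": -1},
    {"x": 30.9,"y": -60.6,"z": 0,"rx": 0,"ry": 0,"rz": 1.76,"hand": -1},
    {"x": 30.9,"y": -60.6,"z": 0,"rx": 0,"ry": 0,"rz": 1.76,"hand": -1},
    {"x": 30.9,"y": -60.6,"z": 0,"rx": 0,"ry": 0,"rz": 1.76,"hand": -1},
    {"x": 30.9,"y": -60.6,"z": 0,"rx": 0,"ry": 0,"rz": 1.76,"hand": -1},
    {"x": 30.9,"y": -60.6,"z": 0,"rx": 0,"ry": 0,"rz": 1.76,"hand": -1},
    {"x": 30.9,"y": -60.6,"z": 0,"rx": 0,"ry": 0,"rz": 1.76,"hand": -1},
    {"x": 30.9,"y": -60.6,"z": 0,"rx": 0,"ry": 0,"rz": 1.76,"hand": -1},
  ],
)

```text
time_s: 2.0
eef_pos: [0.4497, -0.026, 0.2314]
eef_rot: [-0.02, 0.999, -0.042, 0.0]
wrist_force: [-0.4, -0.7, 0.6]
grip_width: -0.0002
```

```bash
python3 - <<'E'
from h import *
go([(*W(-.045,0),.15,-98.8),(*W(.075,0),.15,-98.8)])
E
```

```text
yaw_y -94.8 pos [ 0.4497 -0.026   0.2314] t 2.0 F [-0.4 -0.7  0.6] w -0.0002
xyz [  1.68 -22.1    9.04] r [-0.38  0.03  0.66]
xyz [ 13.65 -21.27   8.99] r [-0.38  0.03  0.66]
```

step_arm(
  motion=[
    {"x": 1.7,"y": -22.1,"z": 0,"rx": -0.38,"ry": 0,"rz": 0.66,"hand": -1},
    {"x": 1.7,"y": -22.1,"z": 0,"rx": -0.38,"ry": 0,"rz": 0.66,"hand": -1},
    {"x": 1.7,"y": -22.1,"z": 0,"rx": -0.38,"ry": 0,"rz": 0.66,"hand": -1},
    {"x": 1.7,"y": -22.1,"z": 0,"rx": -0.38,"ry": 0,"rz": 0.66,"hand": -1},
    {"x": 1.7,"y": -22.1,"z": 0,"rx": -0.38,"ry": 0,"rz": 0.66,"hand": -1},
    {"x": 1.7,"y": -22.1,"z": 0,"rx": -0.38,"ry": 0,"rz": 0.66,"hand": -1},
    {"x": 1.7,"y": -22.1,"z": 3,"rx": -0.38,"ry": 0,"rz": 0.66,"hand": -1},
    {"x": 1.7,"y": -22.1,"z": 6,"rx": -0.38,"ry": 0,"rz": 0.66,"hand": -1},
    {"x": 1.7,"y": -22.1,"z": 9,"rx": -0.38,"ry": 0,"rz": 0.66,"hand": -1},
    {"x": 1.7,"y": -22.1,"z": 9,"rx": -0.38,"ry": 0,"rz": 0.66,"hand": -1},
    {"x": 1.7,"y": -22.1,"z": 9,"rx": -0.38,"ry": 0,"rz": 0.66,"hand": -1},
  ],
)

```text
time_s: 3.1
eef_pos: [0.4633, -0.0293, 0.1833]
eef_rot: [-0.02, 0.999, -0.044, -0.002]
wrist_force: [-0.2, 0.2, 0.5]
grip_width: 0.0001
```

```bash
python3 - <<'E'
from h import *
go([(*W(-.045,0),.15,-98.8),(*W(.075,0),.15,-98.8)])
E
```

```text
yaw_y -95.1 pos [ 0.4633 -0.0293  0.1833] t 3.1 F [-0.2  0.2  0.5] w 0.0001
xyz [  0.21 -22.51   4.24] r [-0.38  0.06  0.62]
xyz [ 12.18 -21.74   4.15] r [-0.38  0.06  0.62]
```

```bash
python3 - <<'E'
from h import *
print(read_state()["joint_pos"])
go([(*W(-.045,0),.2,-8.8),(*W(-.045,0),.15,-8.8)])
E
```

```text
[-0.0897  0.161  -0.2394  1.1756  0.0403  3.1406]
yaw_y -95.1 pos [ 0.4633 -0.0293  0.1833] t 3.1 F [-0.2  0.2  0.5] w 0.0001
xyz [  0.18 -22.71  -0.76] r [ -0.35  -0.25 -14.38]
xyz [  0.21 -22.51   4.24] r [ -0.35  -0.25 -14.38]
```

step_arm(
  motion=[
    {"x": 0.2,"y": -22.7,"z": -1,"rx": -0.35,"ry": -0.25,"rz": -14.4,"hand": -1},
    {"x": 0.2,"y": -22.7,"z": -1,"rx": -0.35,"ry": -0.25,"rz": -14.4,"hand": -1},
    {"x": 0.2,"y": -22.7,"z": -1,"rx": -0.35,"ry": -0.25,"rz": -14.4,"hand": -1},
    {"x": 0.2,"y": -22.7,"z": -1,"rx": -0.35,"ry": -0.25,"rz": -14.4,"hand": -1},
    {"x": 0.2,"y": -22.7,"z": -1,"rx": -0.35,"ry": -0.25,"rz": -14.4,"hand": -1},
    {"x": 0.2,"y": -22.7,"z": -1,"rx": -0.35,"ry": -0.25,"rz": -14.4,"hand": -1},
    {"x": 0.2,"y": -22.7,"z": -1,"rx": -0.35,"ry": -0.25,"rz": -14.4,"hand": -1},
    {"x": 0.2,"y": -22.7,"z": -1,"rx": -0.35,"ry": -0.25,"rz": -14.4,"hand": -1},
    {"x": 0.2,"y": -22.7,"z": -1,"rx": -0.35,"ry": -0.25,"rz": -14.4,"hand": -1},
    {"x": 0.2,"y": -22.7,"z": -1,"rx": -0.35,"ry": -0.25,"rz": -14.4,"hand": -1},
    {"x": 0.2,"y": -22.7,"z": -1,"rx": -0.35,"ry": -0.25,"rz": -14.4,"hand": -1},
    {"x": 0.2,"y": -22.7,"z": -1,"rx": -0.35,"ry": -0.25,"rz": -14.4,"hand": -1},
    {"x": 0.2,"y": -22.7,"z": -1,"rx": -0.35,"ry": -0.25,"rz": -14.4,"hand": -1},
    {"x": 0.2,"y": -22.7,"z": -1,"rx": -0.35,"ry": -0.25,"rz": -14.4,"hand": -1},
  ],
)

```text
time_s: 4.5
eef_pos: [0.4859, 0.196, 0.2038]
eef_rot: [0.001, 0.759, 0.651, 0.0]
wrist_force: [0.2, 0.3, -0.2]
grip_width: -0.0001
```

```bash
python3 - <<'E'
from h import *
go([(*W(-.045,0),.2,-8.8),(*W(-.045,0),.15,-8.8),(*W(.075,0),.15,-8.8)])
E
```

```text
yaw_y -8.8 pos [0.4859 0.196  0.2038] t 4.5 F [ 0.2  0.3 -0.2] w -0.0001
xyz [ 0.02 -0.07  0.38] r [0.01 0.   0.  ]
xyz [ 0.02 -0.08  5.38] r [0.01 0.   0.  ]
xyz [ 0.02 11.92  5.4 ] r [0.01 0.   0.  ]
```

step_arm(
  motion=[
    {"x": 0,"y": 0,"z": 2.7,"rx": 0,"ry": 0,"rz": 0,"hand": -1},
    {"x": 0,"y": 0,"z": 5.4,"rx": 0,"ry": 0,"rz": 0,"hand": -1},
    {"x": 0,"y": 1.5,"z": 5.4,"rx": 0,"ry": 0,"rz": 0,"hand": -1},
    {"x": 0,"y": 3,"z": 5.4,"rx": 0,"ry": 0,"rz": 0,"hand": -1},
    {"x": 0,"y": 4,"z": 5.4,"rx": 0,"ry": 0,"rz": 0,"hand": -1},
    {"x": 0,"y": 5,"z": 5.4,"rx": 0,"ry": 0,"rz": 0,"hand": -1},
    {"x": 0,"y": 6,"z": 5.4,"rx": 0,"ry": 0,"rz": 0,"hand": -1},
    {"x": 0,"y": 7,"z": 5.4,"rx": 0,"ry": 0,"rz": 0,"hand": -1},
    {"x": 0,"y": 8,"z": 5.4,"rx": 0,"ry": 0,"rz": 0,"hand": -1},
    {"x": 0,"y": 9,"z": 5.4,"rx": 0,"ry": 0,"rz": 0,"hand": -1},
    {"x": 0,"y": 10,"z": 5.4,"rx": 0,"ry": 0,"rz": 0,"hand": -1},
    {"x": 0,"y": 11,"z": 5.4,"rx": 0,"ry": 0,"rz": 0,"hand": -1},
    {"x": 0,"y": 11.8,"z": 5.4,"rx": 0,"ry": 0,"rz": 0,"hand": -1},
    {"x": 0,"y": 11.8,"z": 5.4,"rx": 0,"ry": 0,"rz": 0,"hand": -1},
    {"x": 0,"y": 11.8,"z": 5.4,"rx": 0,"ry": 0,"rz": 0,"hand": -1},
    {"x": 0,"y": 8,"z": 3,"rx": 0,"ry": 0,"rz": 0,"hand": -1},
    {"x": 0,"y": 4,"z": -2,"rx": 0,"ry": 0,"rz": 0,"hand": -1},
    {"x": 0,"y": 0,"z": -4,"rx": 0,"ry": 0,"rz": 0,"hand": 0.6},
  ],
)

```text
time_s: 6.3
eef_pos: [0.4921, 0.1952, 0.2412]
eef_rot: [0.001, 0.759, 0.651, 0.001]
wrist_force: [0.0, 0.8, 0.8]
grip_width: 0.0132
```

```bash
python3 - <<'E'
from h import *
print(read_state()["eef_pos"])
a=snapshot("scene")[:,:,::-1];b=snapshot("top")[:,:,::-1];cv2.imwrite("pics/s1.png",a);cv2.imwrite("pics/t1.png",b)
L=crop(a,240,90,400,230,3.5);M=crop(b,105,150,275,270,3.3);h=max(L.shape[0],M.shape[0])
o=np.zeros((h,800,3),np.uint8);
L=cv2.resize(L,(400,350));M=cv2.resize(M,(400,282));o=np.zeros((350,800,3),np.uint8);o[:,:400]=L;o[:282,400:]=M
cv2.imwrite("pics/c3.png",np.clip(o*1.6,0,255).astype(np.uint8))
E
```

```text
[0.4921 0.1952 0.2412]
```

View pics/c3.png

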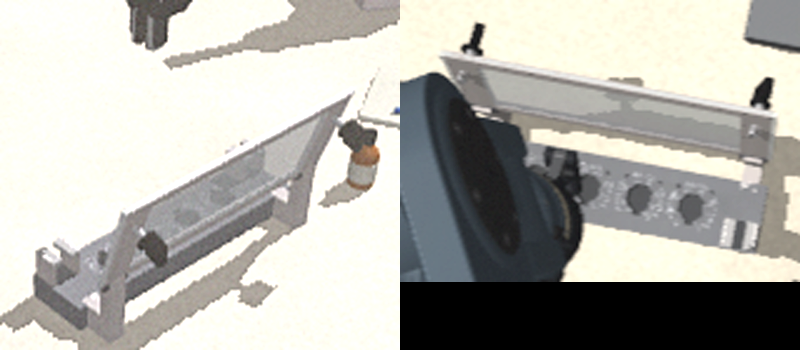

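The lid is past upright, leaning to the far side with its screws outside. I'll move off toward eyepiece C and re-measure the sockets in the clear view.

```bash
python3 - <<'E'
from h import *
print([onz("top",p,.186) for p in((122.8,173.4),(264.4,200.1))], W(.065,0))
go([(.4645,-.2235,.2,-20),(.4645,-.2235,.03,-20)])
E
```

```text
[array([0.6486, 0.3355, 0.186 ]), array([0.5981, 0.0157, 0.186 ])] [0.5939 0.1795]
yaw_y -8.6 pos [0.4898 0.1959 0.2442] t 6.4 F [ 0.9  0.2 -0.5] w 0.0283
xyz [-41.86   3.72   4.33] r [ 0.05 -0.03  1.9 ]
xyz [-41.91   3.63  21.33] r [ 0.05 -0.03  1.9 ]
```

step_arm(
  motion=[
    {"x": -41.9,"y": 3.7,"z": 4.3,"rx": 0,"ry": 0,"rz": 1.9,"hand": 0.5},
    {"x": -41.9,"y": 3.7,"z": 4.3,"rx": 0,"ry": 0,"rz": 1.9,"hand": 0.5},
    {"x": -41.9,"y": 3.7,"z": 4.3,"rx": 0,"ry": 0,"rz": 1.9,"hand": 0.5},
    {"x": -41.9,"y": 3.7,"z": 4.3,"rx": 0,"ry": 0,"rz": 1.9,"hand": 0.5},
    {"x": -41.9,"y": 3.7,"z": 4.3,"rx": 0,"ry": 0,"rz": 1.9,"hand": 0.5},
    {"x": -41.9,"y": 3.7,"z": 4.3,"rx": 0,"ry": 0,"rz": 1.9,"hand": 0.5},
    {"x": -41.9,"y": 3.7,"z": 4.3,"rx": 0,"ry": 0,"rz": 1.9,"hand": 0.5},
    {"x": -41.9,"y": 3.7,"z": 4.3,"rx": 0,"ry": 0,"rz": 1.9,"hand": 0.5},
    {"x": -41.9,"y": 3.7,"z": 4.3,"rx": 0,"ry": 0,"rz": 1.9,"hand": 0.5},
    {"x": -41.9,"y": 3.7,"z": 4.3,"rx": 0,"ry": 0,"rz": 1.9,"hand": 0.5},
    {"x": -41.9,"y": 3.7,"z": 4.3,"rx": 0,"ry": 0,"rz": 1.9,"hand": 0.5},
    {"x": -41.9,"y": 3.7,"z": 4.3,"rx": 0,"ry": 0,"rz": 1.9,"hand": 0.5},
  ],
)

```text
time_s: 7.6
eef_pos: [0.4659, -0.2239, 0.1968]
eef_rot: [0.001, 0.819, 0.573, 0.001]
wrist_force: [0.0, -0.2, -0.1]
grip_width: 0.0641
```

```bash
python3 - <<'E'
from h import *
a=snapshot("scene")[:,:,::-1].copy();b=snapshot("top")[:,:,::-1].copy();cv2.imwrite("pics/s2.png",a);cv2.imwrite("pics/t2.png",b)
# dark socket blobs near predicted mouths
for n,im in(("top",b),("scene",a)):
    for i,yr in enumerate((-.087,-.029,.029,.087)):
        w=W(0,yr);R=rect(n,im,w[0],w[1],.03,half=.024)[...,1].astype(np.uint8)
        th,m=cv2.threshold(cv2.GaussianBlur(R,(9,9),0),0,255,cv2.THRESH_BINARY_INV+cv2.THRESH_OTSU)
        k,l,st,ce=cv2.connectedComponentsWithStats(m);j=1+np.argmax(st[1:,4]);c=ce[j]
        print(n,i,th,"area mm2",st[j,4]/25,"bbox",st[j,:4]/5,"centre",w+np.array([.024-c[1]/5000,.024-c[0]/5000]),"pred",w)
P=np.hstack([np.vstack([rect("top",b,*W(0,y),.03,half=.024),rect("scene",a,*W(0,y),.03,half=.024)]) for y in(.087,.029,-.029,-.087)])
cv2.imwrite("pics/c4.png",np.clip(cv2.resize(P,None,fx=.8,fy=.8)*1.5,0,255).astype(np.uint8))
go([(.4645,-.2235,.2,-20),(.4645,-.2235,.03,-20)])
E
```

```text
top 0 73.0 area mm2 739.96 bbox [ 4.8  8.  30.8 35.2] centre [0.5163 0.1075] pred [0.5164 0.1034]
top 1 72.0 area mm2 724.88 bbox [ 5.   7.8 29.8 35.2] centre [0.5254 0.1649] pred [0.5253 0.1607]
top 2 70.0 area mm2 738.92 bbox [ 5.6  7.4 30.  35.2] centre [0.5343 0.2218] pred [0.5341 0.2181]
top 3 70.0 area mm2 874.16 bbox [ 0.   7.6 34.8 40.4] centre [0.5414 0.2819] pred [0.543  0.2754]
scene 0 95.0 area mm2 848.56 bbox [ 0.   0.  48.  30.4] centre [0.5295 0.108 ] pred [0.5164 0.1034]
scene 1 72.0 area mm2 881.0 bbox [ 5.6  0.  42.  30. ] centre [0.5351 0.1592] pred [0.5253 0.1607]
scene 2 97.0 area mm2 862.56 bbox [ 1.4  6.4 35.8 36.6] centre [0.5355 0.2241] pred [0.5341 0.2181]
scene 3 104.0 area mm2 1839.12 bbox [ 0.   3.6 48.  44.4] centre [0.5394 0.2767] pred [0.543  0.2754]
yaw_y -20.0 pos [ 0.466  -0.2236  0.1971] t 7.7 F [-0.1  0.2 -0.2] w 0.0642
xyz [-0.04 -0.15 -0.29] r [ 0.02 -0.    0.  ]
xyz [-0.04 -0.18 16.71] r [ 0.02 -0.    0.  ]
```

View pics/c4.png

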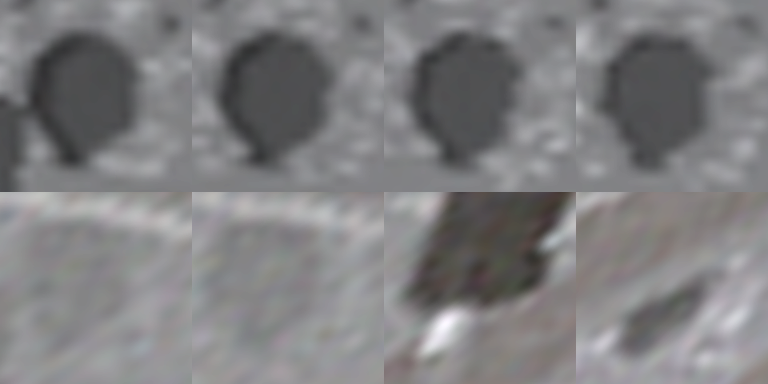

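Top view shows the four dark bores with their slots toward -x. Measured this way, the sockets sit about 2 to 3 mm toward +x and +y from my first estimate, so the rack centre is about (0.532, 0.193). The scene view of the sockets is blocked by the lid.

For the first eyepiece I'll grip it twice at right angles, which centres it in the jaws and checks camera against arm.

step_arm(
  motion=[
    {"x": 0,"y": -0.15,"z": 4,"rx": 0,"ry": 0,"rz": -15,"hand": 0.5},
    {"x": 0,"y": -0.15,"z": 5,"rx": 0,"ry": 0,"rz": -15,"hand": 0.5},
    {"x": 0,"y": -0.15,"z": 6,"rx": 0,"ry": 0,"rz": -15,"hand": 0.5},
    {"x": 0,"y": -0.15,"z": 7,"rx": 0,"ry": 0,"rz": -15,"hand": 0.5},
    {"x": 0,"y": -0.15,"z": 8,"rx": 0,"ry": 0,"rz": -15,"hand": 0.5},
    {"x": 0,"y": -0.15,"z": 8,"rx": 0,"ry": 0,"rz": -15,"hand": 0.5},
    {"x": 0,"y": -0.15,"z": 8,"rx": 0,"ry": 0,"rz": -15,"hand": 0.5},
    {"x": 0,"y": -0.15,"z": 8,"rx": 0,"ry": 0,"rz": -15,"hand": 0.5},
    {"x": 0,"y": -0.15,"z": 8,"rx": 0,"ry": 0,"rz": -15,"hand": 0.5},
    {"x": 0,"y": -0.15,"z": 8,"rx": 0,"ry": 0,"rz": -15,"hand": 0.5},
    {"x": 0,"y": -0.15,"z": 8,"rx": 0,"ry": 0,"rz": -15,"hand": 0.5},
    {"x": 0,"y": -0.15,"z": 10,"rx": 0,"ry": 0,"rz": -15,"hand": 0.5},
    {"x": 0,"y": -0.15,"z": 12,"rx": 0,"ry": 0,"rz": -15,"hand": 0.5},
    {"x": 0,"y": -0.15,"z": 14,"rx": 0,"ry": 0,"rz": -15,"hand": 0.5},
    {"x": 0,"y": -0.15,"z": 16,"rx": 0,"ry": 0,"rz": -15,"hand": 0.5},
    {"x": 0,"y": -0.15,"z": 16.6,"rx": 0,"ry": 0,"rz": -15,"hand": 0.5},
    {"x": 0,"y": -0.15,"z": 16.6,"rx": 0,"ry": 0,"rz": -15,"hand": 0.5},
  ],
)

```text
time_s: 9.4
eef_pos: [0.4644, -0.2234, 0.0305]
eef_rot: [0.0, 0.174, 0.985, 0.0]
wrist_force: [-0.1, 0.5, 0.4]
grip_width: 0.0644
```

step_arm(
  grip_force=20,
  motion=[
    {"x": 0,"y": 0,"z": 0,"rx": 0,"ry": 0,"rz": 0,"hand": -1},
    {"x": 0,"y": 0,"z": 0,"rx": 0,"ry": 0,"rz": 0,"hand": -1},
    {"x": 0,"y": 0,"z": 0,"rx": 0,"ry": 0,"rz": 0,"hand": -1},
    {"x": 0,"y": 0,"z": 0,"rx": 0,"ry": 0,"rz": 0,"hand": -1},
    {"x": 0,"y": 0,"z": 0,"rx": 0,"ry": 0,"rz": 0,"hand": -1},
    {"x": 0,"y": 0,"z": 0,"rx": 0,"ry": 0,"rz": 0,"hand": -1},
  ],
)

```text
time_s: 10.0
eef_pos: [0.4654, -0.2246, 0.0319]
eef_rot: [0.002, 0.174, 0.985, -0.0]
wrist_force: [-0.5, -0.4, 7.0]
grip_width: 0.0293
```

```bash
python3 - <<'E'
from h import *
go([(.4645,-.2235,.03,-20)])
E
```

```text
yaw_y 69.9 pos [ 0.4654 -0.2246  0.0319] t 10.0 F [-0.5 -0.4  7. ] w 0.0293
xyz [0.12 0.07 0.19] r [ 0.03  0.03 14.99]
```

step_arm(
  grip_force=30,
  motion=[
    {"x": 0,"y": 0,"z": 0,"rx": 0,"ry": 0,"rz": 0,"hand": 0.4},
    {"x": 0,"y": 0,"z": 0,"rx": 0,"ry": 0,"rz": 0,"hand": 0.4},
    {"x": 0,"y": 0,"z": -0.3,"rx": 0,"ry": 0,"rz": 0,"hand": 0.4},
    {"x": 0,"y": 0,"z": -0.3,"rx": 0,"ry": 0,"rz": 15,"hand": 0.4},
    {"x": 0,"y": 0,"z": -0.3,"rx": 0,"ry": 0,"rz": 15,"hand": 0.4},
    {"x": 0,"y": 0,"z": -0.3,"rx": 0,"ry": 0,"rz": 15,"hand": 0.4},
    {"x": 0,"y": 0,"z": -0.3,"rx": 0,"ry": 0,"rz": 15,"hand": 0.4},
    {"x": 0,"y": 0,"z": -0.3,"rx": 0,"ry": 0,"rz": 15,"hand": 0.4},
    {"x": 0,"y": 0,"z": -0.3,"rx": 0,"ry": 0,"rz": 15,"hand": 0.4},
    {"x": 0,"y": 0,"z": -0.3,"rx": 0,"ry": 0,"rz": 15,"hand": 0.4},
    {"x": 0,"y": 0,"z": -0.3,"rx": 0,"ry": 0,"rz": 15,"hand": 0.4},
    {"x": 0,"y": 0,"z": -0.3,"rx": 0,"ry": 0,"rz": 15,"hand": 0.4},
    {"x": 0,"y": 0,"z": -0.3,"rx": 0,"ry": 0,"rz": 15,"hand": 0.4},
    {"x": 0,"y": 0,"z": -0.3,"rx": 0,"ry": 0,"rz": 15,"hand": 0.4},
    {"x": 0,"y": 0,"z": -0.3,"rx": 0,"ry": 0,"rz": 15,"hand": -1},
    {"x": 0,"y": 0,"z": -0.3,"rx": 0,"ry": 0,"rz": 15,"hand": -1},
    {"x": 0,"y": 0,"z": -0.3,"rx": 0,"ry": 0,"rz": 15,"hand": -1},
    {"x": 0,"y": 0,"z": -0.3,"rx": 0,"ry": 0,"rz": 15,"hand": -1},
    {"x": 0,"y": 0,"z": -0.3,"rx": 0,"ry": 0,"rz": 15,"hand": -1},
    {"x": 0,"y": 0,"z": -0.3,"rx": 0,"ry": 0,"rz": 15,"hand": -1},
  ],
)

```text
time_s: 12.0
eef_pos: [0.4646, -0.2244, 0.0341]
eef_rot: [0.001, 0.819, 0.573, 0.0]
wrist_force: [-1.9, 0.5, 5.1]
grip_width: 0.0287
```

```bash
sed -i 's/C=np.array(\[.5297,.1894\])/C=np.array([.5325,.1932])/' h.py; python3 - <<'E'
from h import *
go([(*W(0,.087),.14,-8.8),(*W(0,.087),.070,-8.8)])
E
```

```text
yaw_y -20.0 pos [ 0.4646 -0.2244  0.0341] t 12.0 F [-1.9  0.5  5.1] w 0.0287
xyz [ 50.08  -9.62 -10.6 ] r [ 0.02  0.   -1.87]
xyz [50.08 -9.63 -3.6 ] r [ 0.02  0.   -1.87]
```

step_arm(
  motion=[
    {"x": 0,"y": 0,"z": -3,"rx": 0,"ry": 0,"rz": 0,"hand": -1},
    {"x": 0,"y": 0,"z": -7,"rx": 0,"ry": 0,"rz": 0,"hand": -1},
    {"x": 0,"y": 0,"z": -10.6,"rx": 0,"ry": 0,"rz": 0,"hand": -1},
    {"x": 50,"y": -9.6,"z": -10.6,"rx": 0,"ry": 0,"rz": -1.87,"hand": -1},
    {"x": 50,"y": -9.6,"z": -10.6,"rx": 0,"ry": 0,"rz": -1.87,"hand": -1},
    {"x": 50,"y": -9.6,"z": -10.6,"rx": 0,"ry": 0,"rz": -1.87,"hand": -1},
    {"x": 50,"y": -9.6,"z": -10.6,"rx": 0,"ry": 0,"rz": -1.87,"hand": -1},
    {"x": 50,"y": -9.6,"z": -10.6,"rx": 0,"ry": 0,"rz": -1.87,"hand": -1},
    {"x": 50,"y": -9.6,"z": -10.6,"rx": 0,"ry": 0,"rz": -1.87,"hand": -1},
    {"x": 50,"y": -9.6,"z": -10.6,"rx": 0,"ry": 0,"rz": -1.87,"hand": -1},
    {"x": 50,"y": -9.6,"z": -10.6,"rx": 0,"ry": 0,"rz": -1.87,"hand": -1},
    {"x": 50,"y": -9.6,"z": -10.6,"rx": 0,"ry": 0,"rz": -1.87,"hand": -1},
    {"x": 50,"y": -9.6,"z": -10.6,"rx": 0,"ry": 0,"rz": -1.87,"hand": -1},
    {"x": 50,"y": -9.6,"z": -10.6,"rx": 0,"ry": 0,"rz": -1.87,"hand": -1},
    {"x": 50,"y": -9.6,"z": -10.6,"rx": 0,"ry": 0,"rz": -1.87,"hand": -1},
    {"x": 50,"y": -9.6,"z": -10.6,"rx": 0,"ry": 0,"rz": -1.87,"hand": -1},
    {"x": 50,"y": -9.6,"z": -10.6,"rx": 0,"ry": 0,"rz": -1.87,"hand": -1},
  ],
)

```text
time_s: 13.7
eef_pos: [0.5457, 0.2768, 0.1397]
eef_rot: [0.001, 0.76, 0.65, 0.0]
wrist_force: [0.8, -0.2, -0.9]
grip_width: 0.0285
```

```bash
python3 - <<'E'
from h import *
go([(*W(0,.087),.14,-8.8),(*W(0,.087),.068,-8.8)])
E
```

```text
yaw_y -8.9 pos [0.5457 0.2768 0.1397] t 13.7 F [ 0.8 -0.2 -0.9] w 0.0285
xyz [ 0.24 -0.03 -0.03] r [ 0.01  0.01 -0.02]
xyz [ 0.24 -0.04  7.17] r [ 0.01  0.01 -0.02]
```

step_arm(
  motion=[
    {"x": 0.24,"y": 0,"z": 2,"rx": 0,"ry": 0,"rz": 0,"hand": -1},
    {"x": 0.24,"y": 0,"z": 4,"rx": 0,"ry": 0,"rz": 0,"hand": -1},
    {"x": 0.24,"y": 0,"z": 6,"rx": 0,"ry": 0,"rz": 0,"hand": -1},
    {"x": 0.24,"y": 0,"z": 7.2,"rx": 0,"ry": 0,"rz": 0,"hand": -1},
    {"x": 0.24,"y": 0,"z": 7.6,"rx": 0,"ry": 0,"rz": 0,"hand": -1},
    {"x": 0.24,"y": 0,"z": 8,"rx": 0,"ry": 0,"rz": 0,"hand": -1},
    {"x": 0.24,"y": 0,"z": 8.3,"rx": 0,"ry": 0,"rz": 0,"hand": -1},
    {"x": 0.24,"y": 0,"z": 8.5,"rx": 0,"ry": 0,"rz": 0,"hand": -1},
    {"x": 0.24,"y": 0,"z": 8.5,"rx": 0,"ry": 0,"rz": 0,"hand": -1},
  ],
)

```text
time_s: 14.6
eef_pos: [0.5464, 0.2804, 0.0549]
eef_rot: [0.001, 0.76, 0.65, 0.0]
wrist_force: [-0.6, -1.9, -1.8]
grip_width: 0.0288
```

step_arm(
  motion=[
    {"x": 0,"y": 0,"z": 0.3,"rx": 0,"ry": 0,"rz": 0,"hand": -1},
    {"x": 0,"y": 0,"z": 0.5,"rx": 0,"ry": 0,"rz": 0,"hand": -1},
    {"x": 0,"y": 0,"z": 0.5,"rx": 0,"ry": 0,"rz": 0,"hand": -1},
  ],
)

```text
time_s: 14.9
eef_pos: [0.5464, 0.2804, 0.0495]
eef_rot: [0.001, 0.76, 0.65, 0.0]
wrist_force: [-1.6, -3.4, -1.5]
grip_width: 0.029
```

step_arm(
  motion=[
    {"x": 0,"y": 0,"z": 0.3,"rx": 0,"ry": 0,"rz": 0,"hand": -1},
    {"x": 0,"y": 0,"z": 0.6,"rx": 0,"ry": 0,"rz": 0,"hand": -1},
    {"x": 0,"y": 0,"z": 0.8,"rx": 0,"ry": 0,"rz": 0,"hand": -1},
    {"x": 0,"y": 0,"z": 0.8,"rx": 0,"ry": 0,"rz": 0,"hand": -1},
  ],
)

```text
time_s: 15.3
eef_pos: [0.5465, 0.2802, 0.044]
eef_rot: [0.001, 0.76, 0.65, 0.001]
wrist_force: [-7.9, -8.6, 24.1]
grip_width: 0.0287
```

step_arm(
  motion=[
    {"x": 0,"y": 0,"z": 0.3,"rx": 0,"ry": 0,"rz": 0,"hand": 0.3},
    {"x": 0,"y": 0,"z": 0.3,"rx": 0,"ry": 0,"rz": 0,"hand": 0.3},
    {"x": 0,"y": 0,"z": 0,"rx": 0,"ry": 0,"rz": 0,"hand": 0.3},
    {"x": 0,"y": 0,"z": -4,"rx": 0,"ry": 0,"rz": 0,"hand": 0.5},
    {"x": 0,"y": 0,"z": -8,"rx": 0,"ry": 0,"rz": 0,"hand": 0.5},
    {"x": 0,"y": 0,"z": -12,"rx": 0,"ry": 0,"rz": 0,"hand": 0.5},
  ],
)

```text
time_s: 15.9
eef_pos: [0.5461, 0.2809, 0.1631]
eef_rot: [0.0, 0.759, 0.651, 0.0]
wrist_force: [0.3, -0.6, -0.7]
grip_width: 0.0642
```

```bash
python3 - <<'E'
from h import *
go([(.5479,-.1268,.16,40),(.5479,-.1268,.034,40)])
E
```

```text
yaw_y -8.8 pos [0.5461 0.2809 0.1631] t 15.9 F [ 0.3 -0.6 -0.7] w 0.0642
xyz [-40.26   6.44   0.32] r [ 0.01  0.01 -8.14]
xyz [-40.26   6.43  12.92] r [ 0.01  0.01 -8.14]
```

step_arm(
  motion=[
    {"x": -40.2,"y": 6.4,"z": 0,"rx": 0,"ry": 0,"rz": -8.14,"hand": 0.5},
    {"x": -40.2,"y": 6.4,"z": 0,"rx": 0,"ry": 0,"rz": -8.14,"hand": 0.5},
    {"x": -40.2,"y": 6.4,"z": 0,"rx": 0,"ry": 0,"rz": -8.14,"hand": 0.5},
    {"x": -40.2,"y": 6.4,"z": 0,"rx": 0,"ry": 0,"rz": -8.14,"hand": 0.5},
    {"x": -40.2,"y": 6.4,"z": 0,"rx": 0,"ry": 0,"rz": -8.14,"hand": 0.5},
    {"x": -40.2,"y": 6.4,"z": 0,"rx": 0,"ry": 0,"rz": -8.14,"hand": 0.5},
    {"x": -40.2,"y": 6.4,"z": 0,"rx": 0,"ry": 0,"rz": -8.14,"hand": 0.5},
    {"x": -40.2,"y": 6.4,"z": 0,"rx": 0,"ry": 0,"rz": -8.14,"hand": 0.5},
    {"x": -40.2,"y": 6.4,"z": 0,"rx": 0,"ry": 0,"rz": -8.14,"hand": 0.5},
    {"x": -40.2,"y": 6.4,"z": 0,"rx": 0,"ry": 0,"rz": -8.14,"hand": 0.5},
    {"x": -40.2,"y": 6.4,"z": 0,"rx": 0,"ry": 0,"rz": -8.14,"hand": 0.5},
    {"x": -40.2,"y": 6.4,"z": 0,"rx": 0,"ry": 0,"rz": -8.14,"hand": 0.5},
    {"x": -40.2,"y": 6.4,"z": 0,"rx": 0,"ry": 0,"rz": -8.14,"hand": 0.5},
    {"x": -40.2,"y": 6.4,"z": 0,"rx": 0,"ry": 0,"rz": -8.14,"hand": 0.5},
  ],
)

```text
time_s: 17.3
eef_pos: [0.5477, -0.1253, 0.162]
eef_rot: [0.001, 0.422, 0.907, 0.0]
wrist_force: [-0.2, 0.4, -0.8]
grip_width: 0.0643
```

```bash
python3 - <<'E'
from h import *
a=snapshot("scene")[:,:,::-1].copy();b=snapshot("top")[:,:,::-1].copy();cv2.imwrite("pics/s3.png",a);cv2.imwrite("pics/t3.png",b)
T=disc(b,(288,196,388,296),85)+disc(b,(110,190,260,260),85);S=disc(a,(160,205,260,305),95)
for p,n in T:print("top",p,n,onz("top",p,.059)[:2],onz("top",p,.068)[:2])
for p,n in S:print("scene",p,n,onz("scene",p,.059)[:2])
print(W(0,.087))
go([(.5479,-.1268,.16,40),(.5479,-.1268,.034,40)])
cv2.imwrite("pics/c5.png",np.hstack([np.clip(crop(b,105,170,275,270,2.3)*1.6,0,255),np.clip(crop(a,240,100,400,200,2.3)*1.6,0,255)]).astype(np.uint8))
E
```

```text
top [310.7371 238.5232] 12.125 [ 0.52  -0.103] [ 0.5196 -0.1021]
top [157.825 223.98 ] 43.75 [0.5453 0.282 ] [0.5447 0.2798]
scene [196.4656 220.2743] 32.4375 [ 0.4425 -0.1343]
scene [230.6657 238.3854] 37.625 [ 0.5491 -0.1262]
scene [200.7806 267.6859] 45.1875 [ 0.5618 -0.2316]
[0.5458 0.2792]
yaw_y 40.1 pos [ 0.5477 -0.1256  0.162 ] t 17.4 F [ 0.3 -0.3 -0.6] w 0.0639
xyz [-0.1  -0.06  0.2 ] r [0.01 0.01 0.01]
xyz [-0.09 -0.08 12.8 ] r [0.01 0.01 0.01]
```

View pics/c5.png

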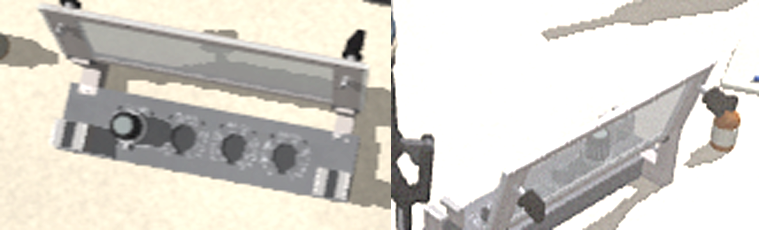

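step_arm(
  grip_force=30,
  motion=[
    {"x": -0.1,"y": -0.1,"z": 4,"rx": 0,"ry": 0,"rz": 0,"hand": 0.5},
    {"x": -0.1,"y": -0.1,"z": 8,"rx": 0,"ry": 0,"rz": 0,"hand": 0.5},
    {"x": -0.1,"y": -0.1,"z": 11,"rx": 0,"ry": 0,"rz": 0,"hand": 0.5},
    {"x": -0.1,"y": -0.1,"z": 12.7,"rx": 0,"ry": 0,"rz": 0,"hand": 0.5},
    {"x": -0.1,"y": -0.1,"z": 12.7,"rx": 0,"ry": 0,"rz": 0,"hand": 0.5},
    {"x": -0.1,"y": -0.1,"z": 12.7,"rx": 0,"ry": 0,"rz": 0,"hand": -1},
    {"x": -0.1,"y": -0.1,"z": 12.7,"rx": 0,"ry": 0,"rz": 0,"hand": -1},
    {"x": -0.1,"y": -0.1,"z": 12.7,"rx": 0,"ry": 0,"rz": 0,"hand": -1},
    {"x": -0.1,"y": -0.1,"z": 12.7,"rx": 0,"ry": 0,"rz": 0,"hand": -1},
    {"x": -0.1,"y": -0.1,"z": 12.7,"rx": 0,"ry": 0,"rz": 0,"hand": -1},
    {"x": -0.1,"y": -0.1,"z": 12.7,"rx": 0,"ry": 0,"rz": 0,"hand": -1},
  ],
)

```text
time_s: 18.5
eef_pos: [0.5488, -0.128, 0.0365]
eef_rot: [0.002, 0.423, 0.906, 0.0]
wrist_force: [0.3, 0.3, 6.2]
grip_width: 0.0291
```

```bash
sed -i 's/C=np.array(\[.5325,.1932\])/C=np.array([.5325,.1937])/' h.py; python3 - <<'E'
from h import *
go([(*W(0,.029),.14,-8.8),(*W(0,.029),.070,-8.8)])
E
```

```text
yaw_y 40.0 pos [ 0.5488 -0.128   0.0365] t 18.5 F [0.3 0.3 6.2] w 0.0291
xyz [ 27.57  21.64 -10.39] r [0.04 0.02 8.13]
xyz [27.59 21.62 -3.39] r [0.04 0.02 8.13]
```

step_arm(
  motion=[
    {"x": 0,"y": 0,"z": -4,"rx": 0,"ry": 0,"rz": 0,"hand": -1},
    {"x": 0,"y": 0,"z": -8,"rx": 0,"ry": 0,"rz": 0,"hand": -1},
    {"x": 0,"y": 0,"z": -10.4,"rx": 0,"ry": 0,"rz": 0,"hand": -1},
    {"x": 27.6,"y": 21.6,"z": -10.4,"rx": 0,"ry": 0,"rz": 8.13,"hand": -1},
    {"x": 27.6,"y": 21.6,"z": -10.4,"rx": 0,"ry": 0,"rz": 8.13,"hand": -1},
    {"x": 27.6,"y": 21.6,"z": -10.4,"rx": 0,"ry": 0,"rz": 8.13,"hand": -1},
    {"x": 27.6,"y": 21.6,"z": -10.4,"rx": 0,"ry": 0,"rz": 8.13,"hand": -1},
    {"x": 27.6,"y": 21.6,"z": -10.4,"rx": 0,"ry": 0,"rz": 8.13,"hand": -1},
    {"x": 27.6,"y": 21.6,"z": -10.4,"rx": 0,"ry": 0,"rz": 8.13,"hand": -1},
    {"x": 27.6,"y": 21.6,"z": -10.4,"rx": 0,"ry": 0,"rz": 8.13,"hand": -1},
    {"x": 27.6,"y": 21.6,"z": -10.4,"rx": 0,"ry": 0,"rz": 8.13,"hand": -1},
    {"x": 27.6,"y": 21.6,"z": -10.4,"rx": 0,"ry": 0,"rz": 8.13,"hand": -1},
    {"x": 27.6,"y": 21.6,"z": -10.4,"rx": 0,"ry": 0,"rz": 8.13,"hand": -1},
    {"x": 27.6,"y": 21.6,"z": -10.4,"rx": 0,"ry": 0,"rz": 8.13,"hand": -1},
    {"x": 27.6,"y": 21.6,"z": -10.4,"rx": 0,"ry": 0,"rz": 8.13,"hand": -1},
  ],
)

```text
time_s: 20.0
eef_pos: [0.5358, 0.2213, 0.139]
eef_rot: [0.001, 0.76, 0.65, 0.0]
wrist_force: [0.1, -0.1, -0.9]
grip_width: 0.0287
```

step_arm(
  motion=[
    {"x": 0,"y": 0,"z": 2,"rx": 0,"ry": 0,"rz": 0,"hand": -1},
    {"x": 0,"y": 0,"z": 4,"rx": 0,"ry": 0,"rz": 0,"hand": -1},
    {"x": 0,"y": 0,"z": 6,"rx": 0,"ry": 0,"rz": 0,"hand": -1},
    {"x": 0,"y": 0,"z": 6,"rx": 0,"ry": 0,"rz": 0,"hand": -1},
    {"x": 0,"y": 0,"z": 6,"rx": 0,"ry": 0,"rz": 0,"hand": -1},
  ],
)

```text
time_s: 20.5
eef_pos: [0.5359, 0.2217, 0.0792]
eef_rot: [0.001, 0.76, 0.65, 0.0]
wrist_force: [-0.8, -0.1, -0.6]
grip_width: 0.0289
```

```bash
python3 - <<'E'
from h import *
go([(*W(0,.029),.0575,-8.8),(*W(0,.029),.0455,-8.8)])
E
```

```text
yaw_y -8.9 pos [0.5359 0.2217 0.0792] t 20.5 F [-0.8 -0.1 -0.6] w 0.0289
xyz [0.08 0.09 2.17] r [ 0.01  0.   -0.01]
xyz [0.09 0.09 3.37] r [ 0.01  0.   -0.01]
```

step_arm(
  motion=[
    {"x": 0.05,"y": 0.05,"z": 0.6,"rx": 0,"ry": 0,"rz": 0,"hand": -1},
    {"x": 0.05,"y": 0.05,"z": 1.0,"rx": 0,"ry": 0,"rz": 0,"hand": -1},
    {"x": 0.05,"y": 0.05,"z": 1.4,"rx": 0,"ry": 0,"rz": 0,"hand": -1},
    {"x": 0.05,"y": 0.05,"z": 1.8,"rx": 0,"ry": 0,"rz": 0,"hand": -1},
    {"x": 0.05,"y": 0.05,"z": 2.2,"rx": 0,"ry": 0,"rz": 0,"hand": -1},
    {"x": 0.05,"y": 0.05,"z": 2.2,"rx": 0,"ry": 0,"rz": 0,"hand": -1},
  ],
)

```text
time_s: 21.1
eef_pos: [0.5361, 0.2226, 0.0562]
eef_rot: [0.001, 0.759, 0.651, -0.0]
wrist_force: [0.6, -2.0, -1.7]
grip_width: 0.0285
```

step_arm(
  motion=[
    {"x": 0,"y": 0,"z": 0.3,"rx": 0,"ry": 0,"rz": 0,"hand": -1},
    {"x": 0,"y": 0,"z": 0.6,"rx": 0,"ry": 0,"rz": 0,"hand": -1},
    {"x": 0,"y": 0,"z": 0.9,"rx": 0,"ry": 0,"rz": 0,"hand": -1},
    {"x": 0,"y": 0,"z": 1.1,"rx": 0,"ry": 0,"rz": 0,"hand": -1},
    {"x": 0,"y": 0,"z": 1.2,"rx": 0,"ry": 0,"rz": 0,"hand": -1},
    {"x": 0,"y": 0,"z": 1.2,"rx": 0,"ry": 0,"rz": 0,"hand": -1},
  ],
)

```text
time_s: 21.7
eef_pos: [0.5364, 0.2224, 0.0464]
eef_rot: [0.001, 0.759, 0.651, 0.001]
wrist_force: [-5.3, -8.1, 18.6]
grip_width: 0.0285
```

step_arm(
  motion=[
    {"x": 0,"y": 0,"z": -0.2,"rx": 0,"ry": 0,"rz": 0,"hand": 0.3},
    {"x": 0,"y": 0,"z": -0.2,"rx": 0,"ry": 0,"rz": 0,"hand": 0.3},
    {"x": 0,"y": 0,"z": -0.4,"rx": 0,"ry": 0,"rz": 0,"hand": 0.3},
    {"x": 0,"y": 0,"z": -4,"rx": 0,"ry": 0,"rz": 0,"hand": 0.5},
    {"x": 0,"y": 0,"z": -8,"rx": 0,"ry": 0,"rz": 0,"hand": 0.5},
    {"x": 0,"y": 0,"z": -11,"rx": 0,"ry": 0,"rz": 0,"hand": 0.5},
    {"x": 0,"y": 0,"z": -11,"rx": 0,"ry": 0,"rz": 0,"hand": 0.5},
  ],
)

```text
time_s: 22.4
eef_pos: [0.5384, 0.2241, 0.1591]
eef_rot: [0.002, 0.759, 0.651, 0.004]
wrist_force: [1.1, -0.6, -0.5]
grip_width: 0.0642
```

```bash
python3 - <<'E'
from h import *
go([(.4411,-.1353,.16,44),(.4411,-.1353,.034,44)])
b=snapshot("top")[:,:,::-1].copy();a=snapshot("scene")[:,:,::-1].copy()
for p,n in disc(b,(288,196,388,296),85):print("top",p,n,onz("top",p,.059)[:2])
for p,n in disc(a,(160,205,260,305),95):print("scene",p,n,onz("scene",p,.059)[:2])
E
```

```text
yaw_y -8.8 pos [0.5384 0.2241 0.1591] t 22.4 F [ 1.1 -0.6 -0.5] w 0.0642
xyz [-37.01  -4.13  -0.26] r [ 0.08 -0.   -8.8 ]
xyz [-37.05  -4.22  12.34] r [ 0.08 -0.   -8.8 ]
top [354.9105 209.1723] 142.4375 [ 0.5978 -0.2143]
top [318.4077 212.0038] 8.125 [ 0.5878 -0.1212]
top [362.1418 224.6045] 42.6875 [ 0.559  -0.2331]
top [347.6677 226.1185] 12.0625 [ 0.5541 -0.1962]
top [300.0152 231.4356] 16.5 [ 0.537  -0.0755]
top [350.5361 231.3675] 10.375 [ 0.541  -0.2037]
top [345.5227 234.752 ] 34.6875 [ 0.532 -0.191]
top [366.6538 240.0477] 10.3125 [ 0.5202 -0.2448]
top [323.3297 270.9988] 44.8125 [ 0.4397 -0.1362]
top [302.0705 271.11  ] 8.3125 [ 0.438  -0.0829]
top [303.5402 277.467 ] 10.875 [ 0.4224 -0.0869]
top [340.7297 287.7545] 36.5625 [ 0.3995 -0.1804]
scene [196.4697 220.2938] 31.1875 [ 0.4426 -0.1343]
scene [200.7517 267.6547] 45.25 [ 0.5617 -0.2315]
```

step_arm(
  motion=[
    {"x": -37,"y": -4.15,"z": -0.2,"rx": 0.05,"ry": 0,"rz": -8.8,"hand": 0.5},
    {"x": -37,"y": -4.15,"z": -0.2,"rx": 0.05,"ry": 0,"rz": -8.8,"hand": 0.5},
    {"x": -37,"y": -4.15,"z": -0.2,"rx": 0.05,"ry": 0,"rz": -8.8,"hand": 0.5},
    {"x": -37,"y": -4.15,"z": -0.2,"rx": 0.05,"ry": 0,"rz": -8.8,"hand": 0.5},
    {"x": -37,"y": -4.15,"z": -0.2,"rx": 0.05,"ry": 0,"rz": -8.8,"hand": 0.5},
    {"x": -37,"y": -4.15,"z": -0.2,"rx": 0.05,"ry": 0,"rz": -8.8,"hand": 0.5},
    {"x": -37,"y": -4.15,"z": -0.2,"rx": 0.05,"ry": 0,"rz": -8.8,"hand": 0.5},
    {"x": -37,"y": -4.15,"z": -0.2,"rx": 0.05,"ry": 0,"rz": -8.8,"hand": 0.5},
    {"x": -37,"y": -4.15,"z": -0.2,"rx": 0.05,"ry": 0,"rz": -8.8,"hand": 0.5},
    {"x": -37,"y": -4.15,"z": -0.2,"rx": 0.05,"ry": 0,"rz": -8.8,"hand": 0.5},
    {"x": -37,"y": -4.15,"z": -0.2,"rx": 0.05,"ry": 0,"rz": -8.8,"hand": 0.5},
    {"x": -37,"y": -4.15,"z": -0.2,"rx": 0.05,"ry": 0,"rz": -8.8,"hand": 0.5},
    {"x": -37,"y": -4.15,"z": -0.2,"rx": 0.05,"ry": 0,"rz": -8.8,"hand": 0.5},
    {"x": -37,"y": -4.15,"z": -0.2,"rx": 0.05,"ry": 0,"rz": -8.8,"hand": 0.5},
  ],
)

```text
time_s: 23.9
eef_pos: [0.4389, -0.1356, 0.1567]
eef_rot: [-0.001, 0.39, 0.921, -0.002]
wrist_force: [-0.2, 0.3, 0.2]
grip_width: 0.064
```

```bash
python3 - <<'E'
from h import *
go([(.4411,-.1353,.035,44)])
E
```

```text
yaw_y 44.1 pos [ 0.4389 -0.1356  0.1567] t 23.9 F [-0.2  0.3  0.2] w 0.0640
xyz [-0.15  0.22 12.17] r [-0.04 -0.01  0.02]
```

step_arm(
  grip_force=30,
  motion=[
    {"x": -0.15,"y": 0.2,"z": 4,"rx": 0,"ry": 0,"rz": 0,"hand": 0.5},
    {"x": -0.15,"y": 0.2,"z": 8,"rx": 0,"ry": 0,"rz": 0,"hand": 0.5},
    {"x": -0.15,"y": 0.2,"z": 11,"rx": 0,"ry": 0,"rz": 0,"hand": 0.5},
    {"x": -0.15,"y": 0.2,"z": 12.2,"rx": 0,"ry": 0,"rz": 0,"hand": 0.5},
    {"x": -0.15,"y": 0.2,"z": 12.2,"rx": 0,"ry": 0,"rz": 0,"hand": 0.5},
    {"x": -0.15,"y": 0.2,"z": 12.2,"rx": 0,"ry": 0,"rz": 0,"hand": -1},
    {"x": -0.15,"y": 0.2,"z": 12.2,"rx": 0,"ry": 0,"rz": 0,"hand": -1},
    {"x": -0.15,"y": 0.2,"z": 12.2,"rx": 0,"ry": 0,"rz": 0,"hand": -1},
    {"x": -0.15,"y": 0.2,"z": 12.2,"rx": 0,"ry": 0,"rz": 0,"hand": -1},
    {"x": -0.15,"y": 0.2,"z": 12.2,"rx": 0,"ry": 0,"rz": 0,"hand": -1},
    {"x": -0.15,"y": 0.2,"z": 12.2,"rx": 0,"ry": 0,"rz": 0,"hand": -1},
  ],
)

```text
time_s: 25.0
eef_pos: [0.4417, -0.1365, 0.0359]
eef_rot: [0.0, 0.391, 0.921, -0.001]
wrist_force: [-0.3, 0.7, 8.2]
grip_width: 0.0292
```

```bash
python3 - <<'E'
from h import *
go([(*W(0,-.029),.14,-8.8)])
E
```

```text
yaw_y 44.0 pos [ 0.4417 -0.1365  0.0359] t 25.0 F [-0.3  0.7  8.2] w 0.0292
xyz [ 15.68  27.14 -10.49] r [-0.02  0.02  8.8 ]
```

step_arm(
  motion=[
    {"x": 0,"y": 0,"z": -4,"rx": 0,"ry": 0,"rz": 0,"hand": -1},
    {"x": 0,"y": 0,"z": -8,"rx": 0,"ry": 0,"rz": 0,"hand": -1},
    {"x": 0,"y": 0,"z": -10.5,"rx": 0,"ry": 0,"rz": 0,"hand": -1},
    {"x": 15.7,"y": 27.2,"z": -10.5,"rx": 0,"ry": 0,"rz": 8.8,"hand": -1},
    {"x": 15.7,"y": 27.2,"z": -10.5,"rx": 0,"ry": 0,"rz": 8.8,"hand": -1},
    {"x": 15.7,"y": 27.2,"z": -10.5,"rx": 0,"ry": 0,"rz": 8.8,"hand": -1},
    {"x": 15.7,"y": 27.2,"z": -10.5,"rx": 0,"ry": 0,"rz": 8.8,"hand": -1},
    {"x": 15.7,"y": 27.2,"z": -10.5,"rx": 0,"ry": 0,"rz": 8.8,"hand": -1},
    {"x": 15.7,"y": 27.2,"z": -10.5,"rx": 0,"ry": 0,"rz": 8.8,"hand": -1},
    {"x": 15.7,"y": 27.2,"z": -10.5,"rx": 0,"ry": 0,"rz": 8.8,"hand": -1},
    {"x": 15.7,"y": 27.2,"z": -10.5,"rx": 0,"ry": 0,"rz": 8.8,"hand": -1},
    {"x": 15.7,"y": 27.2,"z": -10.5,"rx": 0,"ry": 0,"rz": 8.8,"hand": -1},
    {"x": 15.7,"y": 27.2,"z": -10.5,"rx": 0,"ry": 0,"rz": 8.8,"hand": -1},
    {"x": 15.7,"y": 27.2,"z": -10.5,"rx": 0,"ry": 0,"rz": 8.8,"hand": -1},
    {"x": 15.7,"y": 27.2,"z": -8.5,"rx": 0,"ry": 0,"rz": 8.8,"hand": -1},
    {"x": 15.7,"y": 27.2,"z": -6.5,"rx": 0,"ry": 0,"rz": 8.8,"hand": -1},
    {"x": 15.7,"y": 27.2,"z": -4.5,"rx": 0,"ry": 0,"rz": 8.8,"hand": -1},
    {"x": 15.7,"y": 27.2,"z": -4.5,"rx": 0,"ry": 0,"rz": 8.8,"hand": -1},
    {"x": 15.7,"y": 27.2,"z": -4.5,"rx": 0,"ry": 0,"rz": 8.8,"hand": -1},
  ],
)

```text
time_s: 26.9
eef_pos: [0.5274, 0.1648, 0.0794]
eef_rot: [-0.0, 0.76, 0.65, -0.002]
wrist_force: [0.4, 0.1, -1.3]
grip_width: 0.0288
```

```bash
python3 - <<'E'
from h import *
go([(*W(0,-.029),.0575,-8.8),(*W(0,-.029),.045,-8.8)])
E
```

```text
yaw_y -8.9 pos [0.5274 0.1648 0.0794] t 26.9 F [ 0.4  0.1 -1.3] w 0.0288
xyz [0.04 0.07 2.19] r [-0.03  0.03 -0.01]
xyz [0.04 0.08 3.44] r [-0.03  0.03 -0.01]
```

step_arm(
  motion=[
    {"x": 0.04,"y": 0.05,"z": 0.6,"rx": 0,"ry": 0,"rz": 0,"hand": -1},
    {"x": 0.04,"y": 0.05,"z": 1.0,"rx": 0,"ry": 0,"rz": 0,"hand": -1},
    {"x": 0.04,"y": 0.05,"z": 1.4,"rx": 0,"ry": 0,"rz": 0,"hand": -1},
    {"x": 0.04,"y": 0.05,"z": 1.8,"rx": 0,"ry": 0,"rz": 0,"hand": -1},
    {"x": 0.04,"y": 0.05,"z": 2.2,"rx": 0,"ry": 0,"rz": 0,"hand": -1},
    {"x": 0.04,"y": 0.05,"z": 2.3,"rx": 0,"ry": 0,"rz": 0,"hand": -1},
  ],
)

```text
time_s: 27.5
eef_pos: [0.5275, 0.1656, 0.0553]
eef_rot: [-0.0, 0.759, 0.651, -0.002]
wrist_force: [-0.6, -2.8, 0.0]
grip_width: 0.0286
```

step_arm(
  motion=[
    {"x": 0,"y": 0,"z": 0.3,"rx": 0,"ry": 0,"rz": 0,"hand": -1},
    {"x": 0,"y": 0,"z": 0.6,"rx": 0,"ry": 0,"rz": 0,"hand": -1},
    {"x": 0,"y": 0,"z": 0.9,"rx": 0,"ry": 0,"rz": 0,"hand": -1},
    {"x": 0,"y": 0,"z": 1.1,"rx": 0,"ry": 0,"rz": 0,"hand": -1},
    {"x": 0,"y": 0,"z": 1.2,"rx": 0,"ry": 0,"rz": 0,"hand": -1},
    {"x": 0,"y": 0,"z": 1.2,"rx": 0,"ry": 0,"rz": 0,"hand": -1},
  ],
)

```text
time_s: 28.1
eef_pos: [0.5281, 0.1653, 0.0457]
eef_rot: [0.001, 0.759, 0.651, -0.002]
wrist_force: [-6.5, -8.2, 22.4]
grip_width: 0.0289
```

step_arm(
  motion=[
    {"x": 0,"y": 0,"z": -0.2,"rx": 0,"ry": 0,"rz": 0,"hand": 0.3},
    {"x": 0,"y": 0,"z": -0.2,"rx": 0,"ry": 0,"rz": 0,"hand": 0.3},
    {"x": 0,"y": 0,"z": -0.4,"rx": 0,"ry": 0,"rz": 0,"hand": 0.3},
    {"x": 0,"y": 0,"z": -4,"rx": 0,"ry": 0,"rz": 0,"hand": 0.5},
    {"x": 0,"y": 0,"z": -8,"rx": 0,"ry": 0,"rz": 0,"hand": 0.5},
    {"x": 0,"y": 0,"z": -11,"rx": 0,"ry": 0,"rz": 0,"hand": 0.5},
    {"x": 0,"y": 0,"z": -11,"rx": 0,"ry": 0,"rz": 0,"hand": 0.5},
  ],
)

```text
time_s: 28.8
eef_pos: [0.5305, 0.1672, 0.158]
eef_rot: [0.001, 0.759, 0.651, 0.001]
wrist_force: [0.7, 0.5, -0.8]
grip_width: 0.064
```

```bash
python3 - <<'E'
from h import *
a=snapshot("scene")[:,:,::-1].copy();b=snapshot("top")[:,:,::-1].copy();cv2.imwrite("pics/s4.png",a);cv2.imwrite("pics/t4.png",b)
go([(.560,-.2322,.16,62)])
for p,n in disc(b,(348,210,376,238),85):print("top",p,n,onz("top",p,.059)[:2])
for p,n in disc(a,(160,205,260,305),95):print("scene",p,n,onz("scene",p,.059)[:2])
E
```

```text
yaw_y -8.8 pos [0.5286 0.1665 0.1542] t 28.9 F [ 0.1  0.7 -0.7] w 0.0642
xyz [-38.92   9.19  -0.53] r [ -0.02   0.   -11.8 ]
top [359.2143 213.2799] 59.8125 [ 0.5877 -0.2254]
top [366.3705 211.4455] 13.75 [ 0.5929 -0.2437]
top [349.5524 216.4945] 17.0 [ 0.5787 -0.2008]
top [367.5403 216.9216] 11.0625 [ 0.579  -0.2468]
top [362.1486 224.6072] 43.125 [ 0.559  -0.2331]
scene [200.8071 267.6655] 45.5625 [ 0.5618 -0.2315]
```

step_arm(
  motion=[
    {"x": -38.9,"y": 9.2,"z": -0.5,"rx": 0,"ry": 0,"rz": -11.8,"hand": 0.5},
    {"x": -38.9,"y": 9.2,"z": -0.5,"rx": 0,"ry": 0,"rz": -11.8,"hand": 0.5},
    {"x": -38.9,"y": 9.2,"z": -0.5,"rx": 0,"ry": 0,"rz": -11.8,"hand": 0.5},
    {"x": -38.9,"y": 9.2,"z": -0.5,"rx": 0,"ry": 0,"rz": -11.8,"hand": 0.5},
    {"x": -38.9,"y": 9.2,"z": -0.5,"rx": 0,"ry": 0,"rz": -11.8,"hand": 0.5},
    {"x": -38.9,"y": 9.2,"z": -0.5,"rx": 0,"ry": 0,"rz": -11.8,"hand": 0.5},
    {"x": -38.9,"y": 9.2,"z": -0.5,"rx": 0,"ry": 0,"rz": -11.8,"hand": 0.5},
    {"x": -38.9,"y": 9.2,"z": -0.5,"rx": 0,"ry": 0,"rz": -11.8,"hand": 0.5},
    {"x": -38.9,"y": 9.2,"z": -0.5,"rx": 0,"ry": 0,"rz": -11.8,"hand": 0.5},
    {"x": -38.9,"y": 9.2,"z": -0.5,"rx": 0,"ry": 0,"rz": -11.8,"hand": 0.5},
    {"x": -38.9,"y": 9.2,"z": -0.5,"rx": 0,"ry": 0,"rz": -11.8,"hand": 0.5},
    {"x": -38.9,"y": 9.2,"z": -0.5,"rx": 0,"ry": 0,"rz": -11.8,"hand": 0.5},
    {"x": -38.9,"y": 9.2,"z": -0.5,"rx": 0,"ry": 0,"rz": -11.8,"hand": 0.5},
    {"x": -38.9,"y": 9.2,"z": -0.5,"rx": 0,"ry": 0,"rz": -11.8,"hand": 0.5},
    {"x": -38.9,"y": 9.2,"z": -0.5,"rx": 0,"ry": 0,"rz": -11.8,"hand": 0.5},
  ],
)

```text
time_s: 30.4
eef_pos: [0.5599, -0.2316, 0.1598]
eef_rot: [-0.001, 0.241, 0.97, -0.001]
wrist_force: [-0.6, -0.6, -0.3]
grip_width: 0.064
```

```bash
python3 - <<'E'
from h import *
go([(.560,-.2322,.035,62)])
E
```

```text
yaw_y 62.1 pos [ 0.5599 -0.2316  0.1598] t 30.4 F [-0.6 -0.6 -0.3] w 0.0640
xyz [-0.06 -0.01 12.48] r [-0.03 -0.02  0.01]
```

step_arm(
  grip_force=30,
  motion=[
    {"x": -0.05,"y": 0,"z": 4,"rx": 0,"ry": 0,"rz": 0,"hand": 0.5},
    {"x": -0.05,"y": 0,"z": 8,"rx": 0,"ry": 0,"rz": 0,"hand": 0.5},
    {"x": -0.05,"y": 0,"z": 11,"rx": 0,"ry": 0,"rz": 0,"hand": 0.5},
    {"x": -0.05,"y": 0,"z": 12.5,"rx": 0,"ry": 0,"rz": 0,"hand": 0.5},
    {"x": -0.05,"y": 0,"z": 12.5,"rx": 0,"ry": 0,"rz": 0,"hand": 0.5},
    {"x": -0.05,"y": 0,"z": 12.5,"rx": 0,"ry": 0,"rz": 0,"hand": -1},
    {"x": -0.05,"y": 0,"z": 12.5,"rx": 0,"ry": 0,"rz": 0,"hand": -1},
    {"x": -0.05,"y": 0,"z": 12.5,"rx": 0,"ry": 0,"rz": 0,"hand": -1},
    {"x": -0.05,"y": 0,"z": 12.5,"rx": 0,"ry": 0,"rz": 0,"hand": -1},
    {"x": -0.05,"y": 0,"z": 12.5,"rx": 0,"ry": 0,"rz": 0,"hand": -1},
    {"x": -0.05,"y": 0,"z": 12.5,"rx": 0,"ry": 0,"rz": 0,"hand": -1},
  ],
)

```text
time_s: 31.5
eef_pos: [0.5607, -0.2332, 0.0362]
eef_rot: [0.0, 0.242, 0.97, -0.002]
wrist_force: [-0.2, 0.3, 7.2]
grip_width: 0.0288
```

```bash
python3 - <<'E'
from h import *
go([(*W(0,-.087),.14,171.2)])
print(read_state()["joint_pos"])
E
```

```text
yaw_y 62.0 pos [ 0.5607 -0.2332  0.0362] t 31.5 F [-0.2  0.3  7.2] w 0.0288
xyz [ 19.66  28.12 -10.48] r [ -0.03  -0.02 -18.2 ]
[-0.3926  0.499  -0.1391  0.9321 -0.003   0.096 ]
```

step_arm(
  motion=[
    {"x": 0,"y": 0,"z": -4,"rx": 0,"ry": 0,"rz": 0,"hand": -1},
    {"x": 0,"y": 0,"z": -8,"rx": 0,"ry": 0,"rz": 0,"hand": -1},
    {"x": 0,"y": 0,"z": -10.5,"rx": 0,"ry": 0,"rz": 0,"hand": -1},
    {"x": 19.7,"y": 28.1,"z": -10.5,"rx": 0,"ry": 0,"rz": -18.2,"hand": -1},
    {"x": 19.7,"y": 28.1,"z": -10.5,"rx": 0,"ry": 0,"rz": -18.2,"hand": -1},
    {"x": 19.7,"y": 28.1,"z": -10.5,"rx": 0,"ry": 0,"rz": -18.2,"hand": -1},
    {"x": 19.7,"y": 28.1,"z": -10.5,"rx": 0,"ry": 0,"rz": -18.2,"hand": -1},
    {"x": 19.7,"y": 28.1,"z": -10.5,"rx": 0,"ry": 0,"rz": -18.2,"hand": -1},
    {"x": 19.7,"y": 28.1,"z": -10.5,"rx": 0,"ry": 0,"rz": -18.2,"hand": -1},
    {"x": 19.7,"y": 28.1,"z": -10.5,"rx": 0,"ry": 0,"rz": -18.2,"hand": -1},
    {"x": 19.7,"y": 28.1,"z": -10.5,"rx": 0,"ry": 0,"rz": -18.2,"hand": -1},
    {"x": 19.7,"y": 28.1,"z": -10.5,"rx": 0,"ry": 0,"rz": -18.2,"hand": -1},
    {"x": 19.7,"y": 28.1,"z": -10.5,"rx": 0,"ry": 0,"rz": -18.2,"hand": -1},
    {"x": 19.7,"y": 28.1,"z": -10.5,"rx": 0,"ry": 0,"rz": -18.2,"hand": -1},
    {"x": 19.7,"y": 28.1,"z": -10.5,"rx": 0,"ry": 0,"rz": -18.2,"hand": -1},
    {"x": 19.7,"y": 28.1,"z": -10.5,"rx": 0,"ry": 0,"rz": -18.2,"hand": -1},
    {"x": 19.7,"y": 28.1,"z": -10.5,"rx": 0,"ry": 0,"rz": -18.2,"hand": -1},
    {"x": 19.7,"y": 28.1,"z": -8.5,"rx": 0,"ry": 0,"rz": -18.2,"hand": -1},
    {"x": 19.7,"y": 28.1,"z": -6.5,"rx": 0,"ry": 0,"rz": -18.2,"hand": -1},
    {"x": 19.7,"y": 28.1,"z": -4.5,"rx": 0,"ry": 0,"rz": -18.2,"hand": -1},
  ],
)

```text
time_s: 33.5
eef_pos: [0.518, 0.1079, 0.0788]
eef_rot: [-0.001, -0.649, 0.76, 0.0]
wrist_force: [-0.4, 1.0, -0.7]
grip_width: 0.0292
```

step_arm(
  motion=[
    {"x": 0,"y": 0,"z": 0,"rx": 0,"ry": 0,"rz": 0,"hand": -1},
    {"x": 0,"y": 0,"z": 0,"rx": 0,"ry": 0,"rz": 0,"hand": -1},
  ],
)

```text
time_s: 33.7
eef_pos: [0.5178, 0.1078, 0.0795]
eef_rot: [-0.002, -0.65, 0.76, 0.0]
wrist_force: [0.9, -0.5, -1.0]
grip_width: 0.0288
```

```bash
python3 - <<'E'
from h import *
go([(*W(0,-.087),.0575,171.2),(*W(0,-.087),.045,171.2)])
E
```

```text
yaw_y 171.1 pos [0.5178 0.1078 0.0795] t 33.7 F [ 0.9 -0.5 -1. ] w 0.0288
xyz [-0.02 -0.15  2.2 ] r [ 0.03 -0.03 -0.02]
xyz [-0.02 -0.16  3.45] r [ 0.03 -0.03 -0.02]
```

step_arm(
  motion=[
    {"x": 0,"y": -0.12,"z": 0.6,"rx": 0,"ry": 0,"rz": 0,"hand": -1},
    {"x": 0,"y": -0.12,"z": 1.0,"rx": 0,"ry": 0,"rz": 0,"hand": -1},
    {"x": 0,"y": -0.12,"z": 1.4,"rx": 0,"ry": 0,"rz": 0,"hand": -1},
    {"x": 0,"y": -0.12,"z": 1.8,"rx": 0,"ry": 0,"rz": 0,"hand": -1},
    {"x": 0,"y": -0.12,"z": 2.2,"rx": 0,"ry": 0,"rz": 0,"hand": -1},
    {"x": 0,"y": -0.12,"z": 2.3,"rx": 0,"ry": 0,"rz": 0,"hand": -1},
  ],
)

```text
time_s: 34.3
eef_pos: [0.5189, 0.1077, 0.0557]
eef_rot: [-0.002, -0.651, 0.759, 0.0]
wrist_force: [0.3, 0.4, -0.5]
grip_width: 0.0288
```

step_arm(
  motion=[
    {"x": 0,"y": 0,"z": 0.3,"rx": 0,"ry": 0,"rz": 0,"hand": -1},
    {"x": 0,"y": 0,"z": 0.6,"rx": 0,"ry": 0,"rz": 0,"hand": -1},
    {"x": 0,"y": 0,"z": 0.9,"rx": 0,"ry": 0,"rz": 0,"hand": -1},
    {"x": 0,"y": 0,"z": 1.1,"rx": 0,"ry": 0,"rz": 0,"hand": -1},
    {"x": 0,"y": 0,"z": 1.2,"rx": 0,"ry": 0,"rz": 0,"hand": -1},
    {"x": 0,"y": 0,"z": 1.2,"rx": 0,"ry": 0,"rz": 0,"hand": -1},
  ],
)

```text
time_s: 34.9
eef_pos: [0.5185, 0.1078, 0.0456]
eef_rot: [-0.002, -0.651, 0.759, 0.0]
wrist_force: [-7.4, -0.6, 21.0]
grip_width: 0.0288
```

step_arm(
  motion=[
    {"x": 0,"y": 0,"z": -0.2,"rx": 0,"ry": 0,"rz": 0,"hand": 0.3},
    {"x": 0,"y": 0,"z": -0.2,"rx": 0,"ry": 0,"rz": 0,"hand": 0.3},
    {"x": 0,"y": 0,"z": -0.4,"rx": 0,"ry": 0,"rz": 0,"hand": 0.3},
    {"x": 0,"y": 0,"z": -5,"rx": 0,"ry": 0,"rz": 0,"hand": 0.5},
    {"x": 0,"y": 0,"z": -10,"rx": 0,"ry": 0,"rz": 0,"hand": -1},
    {"x": 0,"y": 0,"z": -15,"rx": 0,"ry": 0,"rz": 0,"hand": -1},
    {"x": 0,"y": 0,"z": -20,"rx": 0,"ry": 0,"rz": 0,"hand": -1},
    {"x": 0,"y": 0,"z": -21.5,"rx": 0,"ry": 0,"rz": 0,"hand": -1},
    {"x": 0,"y": 0,"z": -21.5,"rx": 0,"ry": 0,"rz": 0,"hand": -1},
  ],
)

```text
time_s: 35.8
eef_pos: [0.5209, 0.1083, 0.2618]
eef_rot: [0.0, -0.651, 0.759, -0.001]
wrist_force: [-0.4, 0.4, -0.5]
grip_width: -0.0001
```

```bash
python3 - <<'E'
from h import *
a=snapshot("scene")[:,:,::-1].copy();b=snapshot("top")[:,:,::-1].copy();cv2.imwrite("pics/s5.png",a);cv2.imwrite("pics/t5.png",b)
go([(*W(.16,0),.26,171.2),(*W(.16,0),.155,171.2)])
for p,n in disc(b,(110,190,270,265),85):print("top",p,n,onz("top",p,.068)[:2])
for y in(.087,.029,-.029,-.087):print(W(0,y)-[.0012,.0008])
L=np.clip(crop(b,105,150,275,270,2.35)*1.6,0,255);M=np.clip(crop(a,240,80,400,220,2.5)*1.6,0,255);o=np.zeros((350,800,3));o[:L.shape[0],:399]=L[:,:399];o[:350,400:]=M
cv2.imwrite("pics/c6.png",o.astype(np.uint8))
E
```

```text
yaw_y 171.2 pos [0.5194 0.108  0.2583] t 35.9 F [0.  0.1 0.2] w -0.0002
xyz [ -8.68 -15.98  -0.25] r [ 0.03 -0.03  0.  ]
xyz [ -8.71 -16.02  10.25] r [ 0.03 -0.03  0.  ]
[0.5446 0.2789]
[0.5357 0.2216]
[0.5269 0.1642]
[0.518  0.1069]
```

View pics/c6.png

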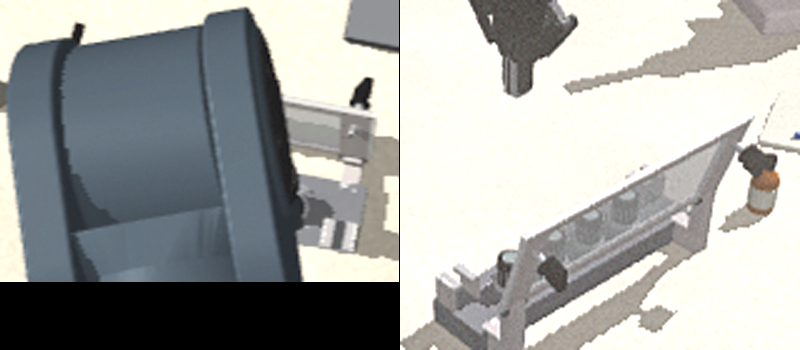

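Scene view: the eyepieces stand in one even row of equal height in the rack, and the lid is still open past upright. The arm blocks the top view. Next I go behind the lid to shut it.

step_arm(
  motion=[
    {"x": -8.7,"y": -16,"z": -0.5,"rx": 0,"ry": 0,"rz": 0,"hand": -1},
    {"x": -8.7,"y": -16,"z": -0.5,"rx": 0,"ry": 0,"rz": 0,"hand": -1},
    {"x": -8.7,"y": -16,"z": -0.5,"rx": 0,"ry": 0,"rz": 0,"hand": -1},
    {"x": -8.7,"y": -16,"z": -0.5,"rx": 0,"ry": 0,"rz": 0,"hand": -1},
    {"x": -8.7,"y": -16,"z": -0.5,"rx": 0,"ry": 0,"rz": 0,"hand": -1},
    {"x": -8.7,"y": -16,"z": -0.5,"rx": 0,"ry": 0,"rz": 0,"hand": -1},
    {"x": -8.7,"y": -16,"z": 3,"rx": 0,"ry": 0,"rz": 0,"hand": -1},
    {"x": -8.7,"y": -16,"z": 6,"rx": 0,"ry": 0,"rz": 0,"hand": -1},
    {"x": -8.7,"y": -16,"z": 9,"rx": 0,"ry": 0,"rz": 0,"hand": -1},
    {"x": -8.7,"y": -16,"z": 9.8,"rx": 0,"ry": 0,"rz": 0,"hand": -1},
    {"x": -8.7,"y": -16,"z": 9.8,"rx": 0,"ry": 0,"rz": 0,"hand": -1},
    {"x": -8.7,"y": -16,"z": 9.8,"rx": 0,"ry": 0,"rz": 0,"hand": -1},
  ],
)

```text
time_s: 37.1
eef_pos: [0.6908, 0.1693, 0.1621]
eef_rot: [-0.001, -0.651, 0.759, -0.0]
wrist_force: [0.2, 0.3, 0.6]
grip_width: -0.0002
```

```bash
python3 - <<'E'
from h import *
r=.085;L=[]
for d in(105,90,75,60,45,30,15,0):
    t=np.radians(d);x=.065-r*np.cos(t)+.003*np.sin(t)+.0145;z=.075+r*np.sin(t)+.003*np.cos(t);L.append((*W(x,0),z,171.2))
go(L)
E
```

```text
yaw_y 171.2 pos [0.6908 0.1693 0.1621] t 37.1 F [0.2 0.3 0.6] w -0.0002
xyz [0.   5.58 0.59] r [ 0.01 -0.02  0.  ]
xyz [0.01 7.77 0.22] r [ 0.01 -0.02  0.  ]
xyz [0.01 9.98 0.44] r [ 0.01 -0.02  0.  ]
xyz [ 0.01 12.06  1.22] r [ 0.01 -0.02  0.  ]
xyz [ 0.   13.87  2.51] r [ 0.01 -0.02  0.  ]
xyz [ 0.   15.28  4.22] r [ 0.01 -0.02  0.  ]
xyz [-0.   16.19  6.25] r [ 0.01 -0.02  0.  ]
xyz [-0.   16.56  8.44] r [ 0.01 -0.02  0.  ]
```

step_arm(
  motion=[
    {"x": 0,"y": 2.5,"z": 0.6,"rx": 0,"ry": 0,"rz": 0,"hand": -1},
    {"x": 0,"y": 4,"z": 0.5,"rx": 0,"ry": 0,"rz": 0,"hand": -1},
    {"x": 0,"y": 5.6,"z": 0.5,"rx": 0,"ry": 0,"rz": 0,"hand": -1},
    {"x": 0,"y": 6.7,"z": 0.4,"rx": 0,"ry": 0,"rz": 0,"hand": -1},
    {"x": 0,"y": 7.8,"z": 0.3,"rx": 0,"ry": 0,"rz": 0,"hand": -1},
    {"x": 0,"y": 9,"z": 0.3,"rx": 0,"ry": 0,"rz": 0,"hand": -1},
    {"x": 0,"y": 10,"z": 0.45,"rx": 0,"ry": 0,"rz": 0,"hand": -1},
    {"x": 0,"y": 11,"z": 0.8,"rx": 0,"ry": 0,"rz": 0,"hand": -1},
    {"x": 0,"y": 12,"z": 1.2,"rx": 0,"ry": 0,"rz": 0,"hand": -1},
    {"x": 0,"y": 13,"z": 1.8,"rx": 0,"ry": 0,"rz": 0,"hand": -1},
    {"x": 0,"y": 13.9,"z": 2.5,"rx": 0,"ry": 0,"rz": 0,"hand": -1},
    {"x": 0,"y": 14.6,"z": 3.3,"rx": 0,"ry": 0,"rz": 0,"hand": -1},
    {"x": 0,"y": 15.3,"z": 4.2,"rx": 0,"ry": 0,"rz": 0,"hand": -1},
    {"x": 0,"y": 15.8,"z": 5.2,"rx": 0,"ry": 0,"rz": 0,"hand": -1},
    {"x": 0,"y": 16.2,"z": 6.2,"rx": 0,"ry": 0,"rz": 0,"hand": -1},
    {"x": 0,"y": 16.4,"z": 7.2,"rx": 0,"ry": 0,"rz": 0,"hand": -1},
    {"x": 0,"y": 16.5,"z": 7.9,"rx": 0,"ry": 0,"rz": 0,"hand": -1},
    {"x": 0,"y": 16.5,"z": 7.9,"rx": 0,"ry": 0,"rz": 0,"hand": -1},
  ],
)

```text
time_s: 38.9
eef_pos: [0.5267, 0.1941, 0.0805]
eef_rot: [-0.003, -0.651, 0.759, 0.001]
wrist_force: [0.1, -0.7, 0.2]
grip_width: 0.0001
```

step_arm(
  motion=[
    {"x": 0,"y": 0,"z": 0.3,"rx": 0,"ry": 0,"rz": 0,"hand": -1},
    {"x": 0,"y": 0,"z": 0.6,"rx": 0,"ry": 0,"rz": 0,"hand": -1},
    {"x": 0,"y": 0,"z": 0.6,"rx": 0,"ry": 0,"rz": 0,"hand": -1},
    {"x": 0,"y": 0,"z": 0.6,"rx": 0,"ry": 0,"rz": 0,"hand": -1},
  ],
)

```text
time_s: 39.3
eef_pos: [0.5278, 0.1944, 0.0779]
eef_rot: [-0.001, -0.651, 0.759, -0.0]
wrist_force: [-5.8, -2.5, 18.7]
grip_width: 0.0005
```

```bash
python3 - <<'E'
from h import *
go([(.45,-.12,.2,171.2)])
E
```

```text
yaw_y 171.2 pos [0.5278 0.1944 0.0779] t 39.3 F [-5.8 -2.5 18.7] w 0.0005
xyz [ 32.28   2.89 -12.16] r [ 0.01 -0.02 -0.  ]
```

step_arm(
  motion=[
    {"x": 0,"y": 0,"z": -4,"rx": 0,"ry": 0,"rz": 0,"hand": -1},
    {"x": 0,"y": 0,"z": -8,"rx": 0,"ry": 0,"rz": 0,"hand": -1},
    {"x": 0,"y": 0,"z": -12,"rx": 0,"ry": 0,"rz": 0,"hand": -1},
    {"x": 32,"y": 2.9,"z": -12,"rx": 0,"ry": 0,"rz": 0,"hand": 0.2},
    {"x": 32,"y": 2.9,"z": -12,"rx": 0,"ry": 0,"rz": 0,"hand": 0.2},
    {"x": 32,"y": 2.9,"z": -12,"rx": 0,"ry": 0,"rz": 0,"hand": 0.2},
    {"x": 32,"y": 2.9,"z": -12,"rx": 0,"ry": 0,"rz": 0,"hand": 0.2},
    {"x": 32,"y": 2.9,"z": -12,"rx": 0,"ry": 0,"rz": 0,"hand": 0.2},
    {"x": 32,"y": 2.9,"z": -12,"rx": 0,"ry": 0,"rz": 0,"hand": 0.2},
    {"x": 32,"y": 2.9,"z": -12,"rx": 0,"ry": 0,"rz": 0,"hand": 0.2},
    {"x": 32,"y": 2.9,"z": -12,"rx": 0,"ry": 0,"rz": 0,"hand": 0.2},
    {"x": 32,"y": 2.9,"z": -12,"rx": 0,"ry": 0,"rz": 0,"hand": 0.2},
  ],
)

```text
time_s: 40.5
eef_pos: [0.4503, -0.1176, 0.1969]
eef_rot: [-0.002, -0.65, 0.76, 0.0]
wrist_force: [0.5, 1.2, 0.5]
grip_width: 0.0512
```

```bash
python3 - <<'E'
from h import *
a=snapshot("scene")[:,:,::-1].copy();b=snapshot("top")[:,:,::-1].copy();cv2.imwrite("pics/s6.png",a);cv2.imwrite("pics/t6.png",b)
rows=[]
for y in(.145,-.145):
    w=W(-.02,y)
    A=rect("top",b,w[0],w[1],.12,half=.035);B=rect("scene",a,w[0],w[1],.12,half=.035)
    rows.append(np.vstack([A,B]))
    for n,im in(("top",A),("scene",B)):
        m=(im.max(2)<45).astype(np.uint8);k,l,st,ce=cv2.connectedComponentsWithStats(m)
        for i in range(1,k):
            if st[i,4]>400:
                ys,xs=np.nonzero(l==i);(cx,cy),(ww,hh),an=cv2.minAreaRect(np.c_[xs,ys].astype(np.float32))
                print(y,n,st[i,4],"ctr",w+[.035-cy/5000,.035-cx/5000],"mm",ww/5,hh/5,an)
    print(w)
o=np.hstack([np.clip(np.hstack(rows)*1.5,0,255)]).astype(np.uint8)
o=cv2.resize(o,(400,400));M=np.clip(crop(a,230,100,390,220,2.5)*1.5,0,255).astype(np.uint8);q=np.zeros((400,800,3),np.uint8);q[:,:400]=o;q[:300,400:]=M
cv2.imwrite("pics/c7.png",q)
E
```

```text
0.145 top 12589 ctr [0.5334 0.3315] mm 34.61995239257813 20.36467590332031 81.8698959350586
0.145 scene 541 ctr [0.5641 0.312 ] mm 8.621742248535156 3.7979812622070312 35.753883361816406
0.145 scene 875 ctr [0.5616 0.326 ] mm 2.2941974639892577 19.795567321777344 59.96672058105469
[0.5348 0.3401]
-0.145 top 9960 ctr [0.4887 0.0506] mm 18.74486389160156 33.21806945800781 6.581944465637207
-0.145 scene 588 ctr [0.5203 0.0415] mm 3.5937576293945312 13.151210021972656 60.945396423339844
-0.145 scene 459 ctr [0.5093 0.0239] mm 3.1451908111572267 7.727832794189453 10.619654655456543
-0.145 scene 1380 ctr [0.4868 0.0379] mm 5.027851104736328 25.20978698730469 40.91438674926758
[0.4906 0.0534]
```

View pics/c7.png

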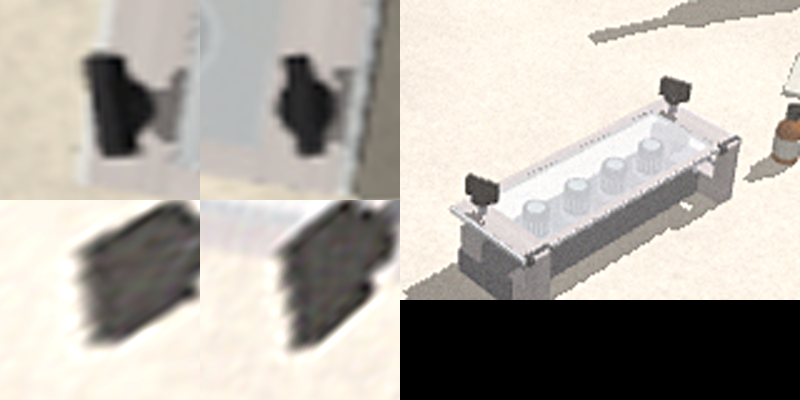

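The lid is shut with all four eyepieces under it. Both wings are turned about 13 to 16° counter-clockwise of the rack's x. Gripping each one square with the rack will line it up.

```bash
python3 - <<'E'
from h import *
go([(.4904,.0536,.17,81.2)])
E
```

```text
yaw_y 171.2 pos [ 0.4505 -0.1166  0.1968] t 40.6 F [-0.7  0.4  0.3] w 0.0512
xyz [-17.44  -1.36   2.64] r [ 0.   -0.04 15.01]
```

step_arm(
  motion=[
    {"x": -17.4,"y": -1.35,"z": 2.6,"rx": 0,"ry": 0,"rz": 15,"hand": 0.1},
    {"x": -17.4,"y": -1.35,"z": 2.6,"rx": 0,"ry": 0,"rz": 15,"hand": 0.1},
    {"x": -17.4,"y": -1.35,"z": 2.6,"rx": 0,"ry": 0,"rz": 15,"hand": 0.1},
    {"x": -17.4,"y": -1.35,"z": 2.6,"rx": 0,"ry": 0,"rz": 15,"hand": 0.1},
    {"x": -17.4,"y": -1.35,"z": 2.6,"rx": 0,"ry": 0,"rz": 15,"hand": 0.1},
    {"x": -17.4,"y": -1.35,"z": 2.6,"rx": 0,"ry": 0,"rz": 15,"hand": 0.1},
    {"x": -17.4,"y": -1.35,"z": 2.6,"rx": 0,"ry": 0,"rz": 15,"hand": 0.1},
    {"x": -17.4,"y": -1.35,"z": 2.6,"rx": 0,"ry": 0,"rz": 15,"hand": 0.1},
    {"x": -17.4,"y": -1.35,"z": 2.6,"rx": 0,"ry": 0,"rz": 15,"hand": 0.1},
    {"x": -17.4,"y": -1.35,"z": 2.6,"rx": 0,"ry": 0,"rz": 15,"hand": 0.1},
    {"x": -17.4,"y": -1.35,"z": 2.6,"rx": 0,"ry": 0,"rz": 15,"hand": 0.1},
    {"x": -17.4,"y": -1.35,"z": 2.6,"rx": 0,"ry": 0,"rz": 15,"hand": 0.1},
    {"x": -17.4,"y": -1.35,"z": 2.6,"rx": 0,"ry": 0,"rz": 15,"hand": 0.1},
    {"x": -17.4,"y": -1.35,"z": 2.6,"rx": 0,"ry": 0,"rz": 15,"hand": 0.1},
  ],
)

```text
time_s: 42.0
eef_pos: [0.49, 0.0532, 0.1703]
eef_rot: [-0.002, 0.075, 0.997, -0.001]
wrist_force: [0.9, 0.2, 0.4]
grip_width: 0.0469
```

```bash
python3 - <<'E'
from h import *
go([(.4904,.0536,.1,81.2)])
E
```

```text
yaw_y 81.5 pos [0.49   0.0532 0.1703] t 42.0 F [0.9 0.2 0.4] w 0.0469
xyz [-0.06  0.06  7.03] r [-0.02 -0.03  0.04]
```

step_arm(
  grip_force=40,
  motion=[
    {"x": 0,"y": 0,"z": 3,"rx": 0,"ry": 0,"rz": 0,"hand": 0.1},
    {"x": 0,"y": 0,"z": 5,"rx": 0,"ry": 0,"rz": 0,"hand": 0.1},
    {"x": 0,"y": 0,"z": 7,"rx": 0,"ry": 0,"rz": 0,"hand": 0.1},
    {"x": 0,"y": 0,"z": 7,"rx": 0,"ry": 0,"rz": 0,"hand": 0.1},
    {"x": 0,"y": 0,"z": 7,"rx": 0,"ry": 0,"rz": 0,"hand": -1},
    {"x": 0,"y": 0,"z": 7,"rx": 0,"ry": 0,"rz": 0,"hand": -1},
    {"x": 0,"y": 0,"z": 7,"rx": 0,"ry": 0,"rz": 0,"hand": -1},
    {"x": 0,"y": 0,"z": 7,"rx": 0,"ry": 0,"rz": 0,"hand": -1},
    {"x": 0,"y": 0,"z": 7,"rx": 0,"ry": 0,"rz": 0,"hand": -1},
  ],
)

```text
time_s: 42.9
eef_pos: [0.4911, 0.0531, 0.1013]
eef_rot: [-0.0, 0.076, 0.997, -0.0]
wrist_force: [3.7, 4.7, 2.8]
grip_width: 0.0091
```

step_arm(
  grip_force=60,
  motion=[
    {"x": 0,"y": 0,"z": 0,"rx": 0,"ry": 0,"rz": 0,"hand": -1},
    {"x": 0,"y": 0,"z": 0.4,"rx": 0,"ry": 0,"rz": 0,"hand": -1},
    {"x": 0,"y": 0,"z": 0.8,"rx": 0,"ry": 0,"rz": 0,"hand": -1},
    {"x": 0,"y": 0,"z": 1.2,"rx": 0,"ry": 0,"rz": 0,"hand": -1},
    {"x": 0,"y": 0,"z": 1.6,"rx": 0,"ry": 0,"rz": 0,"hand": -1},
    {"x": 0,"y": 0,"z": 1.85,"rx": 0,"ry": 0,"rz": 0,"hand": -1},
    {"x": 0,"y": 0,"z": 1.85,"rx": 0,"ry": 0,"rz": 0,"hand": -1},
  ],
)

```text
time_s: 43.6
eef_pos: [0.4914, 0.0531, 0.085]
eef_rot: [0.001, 0.076, 0.997, -0.0]
wrist_force: [-5.2, 3.7, 33.0]
grip_width: 0.0084
```

step_arm(
  motion=[
    {"x": 0,"y": 0,"z": -0.1,"rx": 0,"ry": 0,"rz": 1,"hand": -1},
    {"x": 0,"y": 0,"z": -0.1,"rx": 0,"ry": 0,"rz": 2,"hand": -1},
    {"x": 0,"y": 0,"z": -0.1,"rx": 0,"ry": 0,"rz": 3,"hand": -1},
    {"x": 0,"y": 0,"z": -0.1,"rx": 0,"ry": 0,"rz": 4,"hand": -1},
    {"x": 0,"y": 0,"z": -0.1,"rx": 0,"ry": 0,"rz": 5,"hand": -1},
    {"x": 0,"y": 0,"z": -0.1,"rx": 0,"ry": 0,"rz": 6,"hand": -1},
    {"x": 0,"y": 0,"z": -0.1,"rx": 0,"ry": 0,"rz": 7,"hand": -1},
    {"x": 0,"y": 0,"z": -0.1,"rx": 0,"ry": 0,"rz": 8,"hand": -1},
    {"x": 0,"y": 0,"z": -0.1,"rx": 0,"ry": 0,"rz": 9,"hand": -1},
    {"x": 0,"y": 0,"z": -0.1,"rx": 0,"ry": 0,"rz": 10,"hand": -1},
    {"x": 0,"y": 0,"z": -0.1,"rx": 0,"ry": 0,"rz": 11,"hand": -1},
    {"x": 0,"y": 0,"z": -0.1,"rx": 0,"ry": 0,"rz": 11.5,"hand": -1},
    {"x": 0,"y": 0,"z": -0.1,"rx": 0,"ry": 0,"rz": 12,"hand": -1},
    {"x": 0,"y": 0,"z": -0.1,"rx": 0,"ry": 0,"rz": 12,"hand": -1},
    {"x": 0,"y": 0,"z": -0.1,"rx": 0,"ry": 0,"rz": 12,"hand": -1},
  ],
)

```text
time_s: 45.1
eef_pos: [0.4904, 0.0523, 0.0851]
eef_rot: [0.001, 0.648, 0.762, -0.001]
wrist_force: [-5.5, -0.3, 27.1]
grip_width: 0.0083
```

```bash
python3 - <<'E'
from h import *
go([(.49,.05,.17,81.2)]);print(read_state()["torque"])
E
```

```text
yaw_y 9.2 pos [0.4904 0.0523 0.0851] t 45.1 F [-5.5 -0.3 27.1] w 0.0083
xyz [-0.24 -0.08 -8.49] r [ -0.02   0.01 -12.  ]
[ 0.1349  1.2307 -0.0586]
```

step_arm(
  motion=[
    {"x": 0,"y": 0,"z": -0.3,"rx": 0,"ry": 0,"rz": 0,"hand": -1},
    {"x": 0,"y": 0,"z": -0.3,"rx": 0,"ry": 0,"rz": 0,"hand": 0},
    {"x": 0,"y": 0,"z": -0.3,"rx": 0,"ry": 0,"rz": 0,"hand": 0},
    {"x": 0,"y": 0,"z": -0.3,"rx": 0,"ry": 0,"rz": 0,"hand": 0},
    {"x": 0,"y": 0,"z": -4,"rx": 0,"ry": 0,"rz": 0,"hand": 0},
    {"x": 0,"y": 0,"z": -8,"rx": 0,"ry": 0,"rz": 0,"hand": 0.1},
    {"x": 0,"y": 0,"z": -10,"rx": 0,"ry": 0,"rz": 0,"hand": 0.1},
    {"x": 0,"y": 0,"z": -10,"rx": 0,"ry": 0,"rz": 0,"hand": 0.1},
  ],
)

```text
time_s: 45.9
eef_pos: [0.4915, 0.0527, 0.1853]
eef_rot: [0.001, 0.648, 0.762, -0.0]
wrist_force: [0.0, 0.8, 0.4]
grip_width: 0.0472
```

```bash
python3 - <<'E'
from h import *
a=snapshot("scene")[:,:,::-1].copy();cv2.imwrite("pics/s7.png",a);cv2.imwrite("pics/c8.png",np.clip(crop(a,230,100,390,220,4)*1.5,0,255).astype(np.uint8))
go([(.5346,.3395,.185,81.2)])
E
```

```text
yaw_y 9.2 pos [0.4906 0.0527 0.1835] t 46.0 F [-0.1 -0.9 -0.3] w 0.0471
xyz [27.61  8.93 -0.22] r [ -0.02   0.   -12.  ]
```

View pics/c8.png

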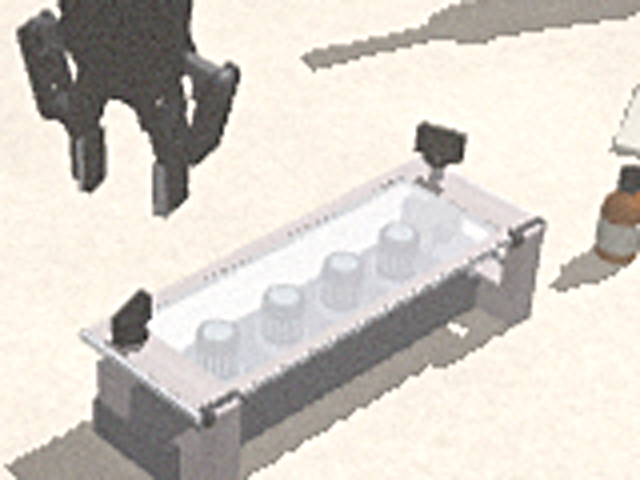

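The -y screw (crop (130,320)) is turned and sits low, so it is caught. The +y screw (440,145) is still up. Same routine there.

step_arm(
  motion=[
    {"x": 27.6,"y": 8.9,"z": 0,"rx": 0,"ry": 0,"rz": -12,"hand": 0.1},
    {"x": 27.6,"y": 8.9,"z": 0,"rx": 0,"ry": 0,"rz": -12,"hand": 0.1},
    {"x": 27.6,"y": 8.9,"z": 0,"rx": 0,"ry": 0,"rz": -12,"hand": 0.1},
    {"x": 27.6,"y": 8.9,"z": 0,"rx": 0,"ry": 0,"rz": -12,"hand": 0.1},
    {"x": 27.6,"y": 8.9,"z": 0,"rx": 0,"ry": 0,"rz": -12,"hand": 0.1},
    {"x": 27.6,"y": 8.9,"z": 0,"rx": 0,"ry": 0,"rz": -12,"hand": 0.1},
    {"x": 27.6,"y": 8.9,"z": 0,"rx": 0,"ry": 0,"rz": -12,"hand": 0.1},
    {"x": 27.6,"y": 8.9,"z": 0,"rx": 0,"ry": 0,"rz": -12,"hand": 0.1},
    {"x": 27.6,"y": 8.9,"z": 0,"rx": 0,"ry": 0,"rz": -12,"hand": 0.1},
    {"x": 27.6,"y": 8.9,"z": 0,"rx": 0,"ry": 0,"rz": -12,"hand": 0.1},
    {"x": 27.6,"y": 8.9,"z": 0,"rx": 0,"ry": 0,"rz": -12,"hand": 0.1},
    {"x": 27.6,"y": 8.9,"z": 0,"rx": 0,"ry": 0,"rz": -12,"hand": 0.1},
    {"x": 27.6,"y": 8.9,"z": 0,"rx": 0,"ry": 0,"rz": -12,"hand": 0.1},
    {"x": 27.6,"y": 8.9,"z": 0,"rx": 0,"ry": 0,"rz": -12,"hand": 0.1},
  ],
)

```text
time_s: 47.35
eef_pos: [0.5338, 0.3393, 0.182]
eef_rot: [-0.002, 0.077, 0.997, -0.001]
wrist_force: [-0.3, -0.4, 0.1]
grip_width: 0.0472
```

```bash
python3 - <<'E'
from h import *
go([(.5346,.3395,.1,81.2)])
E
```

```text
yaw_y 81.2 pos [0.5338 0.3393 0.182 ] t 47.4 F [-0.3 -0.4  0.1] w 0.0472
xyz [-0.1   0.06  8.2 ] r [-0.02 -0.03 -0.01]
```

step_arm(
  grip_force=40,
  motion=[
    {"x": -0.05,"y": 0,"z": 3,"rx": 0,"ry": 0,"rz": 0,"hand": 0.1},
    {"x": -0.05,"y": 0,"z": 6,"rx": 0,"ry": 0,"rz": 0,"hand": 0.1},
    {"x": -0.05,"y": 0,"z": 8.2,"rx": 0,"ry": 0,"rz": 0,"hand": 0.1},
    {"x": -0.05,"y": 0,"z": 8.2,"rx": 0,"ry": 0,"rz": 0,"hand": 0.1},
    {"x": -0.05,"y": 0,"z": 8.2,"rx": 0,"ry": 0,"rz": 0,"hand": -1},
    {"x": -0.05,"y": 0,"z": 8.2,"rx": 0,"ry": 0,"rz": 0,"hand": -1},
    {"x": -0.05,"y": 0,"z": 8.2,"rx": 0,"ry": 0,"rz": 0,"hand": -1},
    {"x": -0.05,"y": 0,"z": 8.2,"rx": 0,"ry": 0,"rz": 0,"hand": -1},
    {"x": -0.05,"y": 0,"z": 8.2,"rx": 0,"ry": 0,"rz": 0,"hand": -1},
  ],
)

```text
time_s: 48.25
eef_pos: [0.535, 0.3399, 0.1013]
eef_rot: [-0.0, 0.077, 0.997, -0.0]
wrist_force: [3.1, 2.6, 3.6]
grip_width: 0.0092
```

step_arm(
  grip_force=60,
  motion=[
    {"x": 0,"y": 0,"z": 0,"rx": 0,"ry": 0,"rz": 0,"hand": -1},
    {"x": 0,"y": 0,"z": 0.4,"rx": 0,"ry": 0,"rz": 0,"hand": -1},
    {"x": 0,"y": 0,"z": 0.8,"rx": 0,"ry": 0,"rz": 0,"hand": -1},
    {"x": 0,"y": 0,"z": 1.2,"rx": 0,"ry": 0,"rz": 0,"hand": -1},
    {"x": 0,"y": 0,"z": 1.6,"rx": 0,"ry": 0,"rz": 0,"hand": -1},
    {"x": 0,"y": 0,"z": 1.85,"rx": 0,"ry": 0,"rz": 0,"hand": -1},
    {"x": 0,"y": 0,"z": 1.85,"rx": 0,"ry": 0,"rz": 0,"hand": -1},
  ],
)

```text
time_s: 48.95
eef_pos: [0.5351, 0.34, 0.0853]
eef_rot: [0.001, 0.077, 0.997, 0.001]
wrist_force: [-1.7, 0.1, 31.3]
grip_width: 0.0083
```

step_arm(
  motion=[
    {"x": 0,"y": 0,"z": -0.1,"rx": 0,"ry": 0,"rz": 1,"hand": -1},
    {"x": 0,"y": 0,"z": -0.1,"rx": 0,"ry": 0,"rz": 2,"hand": -1},
    {"x": 0,"y": 0,"z": -0.1,"rx": 0,"ry": 0,"rz": 3,"hand": -1},
    {"x": 0,"y": 0,"z": -0.1,"rx": 0,"ry": 0,"rz": 4,"hand": -1},
    {"x": 0,"y": 0,"z": -0.1,"rx": 0,"ry": 0,"rz": 5,"hand": -1},
    {"x": 0,"y": 0,"z": -0.1,"rx": 0,"ry": 0,"rz": 6,"hand": -1},
    {"x": 0,"y": 0,"z": -0.1,"rx": 0,"ry": 0,"rz": 7,"hand": -1},
    {"x": 0,"y": 0,"z": -0.1,"rx": 0,"ry": 0,"rz": 8,"hand": -1},
    {"x": 0,"y": 0,"z": -0.1,"rx": 0,"ry": 0,"rz": 9,"hand": -1},
    {"x": 0,"y": 0,"z": -0.1,"rx": 0,"ry": 0,"rz": 10,"hand": -1},
    {"x": 0,"y": 0,"z": -0.1,"rx": 0,"ry": 0,"rz": 11,"hand": -1},
    {"x": 0,"y": 0,"z": -0.1,"rx": 0,"ry": 0,"rz": 11.5,"hand": -1},
    {"x": 0,"y": 0,"z": -0.1,"rx": 0,"ry": 0,"rz": 12,"hand": -1},
    {"x": 0,"y": 0,"z": -0.1,"rx": 0,"ry": 0,"rz": 12,"hand": -1},
    {"x": 0,"y": 0,"z": -0.1,"rx": 0,"ry": 0,"rz": 12,"hand": -1},
  ],
)

```text
time_s: 50.45
eef_pos: [0.5351, 0.34, 0.0854]
eef_rot: [-0.0, 0.648, 0.762, 0.0]
wrist_force: [-0.7, 0.6, 26.1]
grip_width: 0.0082
```

step_arm(
  motion=[
    {"x": 0,"y": 0,"z": -0.3,"rx": 0,"ry": 0,"rz": 0,"hand": -1},
    {"x": 0,"y": 0,"z": -0.3,"rx": 0,"ry": 0,"rz": 0,"hand": 0},
    {"x": 0,"y": 0,"z": -0.3,"rx": 0,"ry": 0,"rz": 0,"hand": 0},
    {"x": 0,"y": 0,"z": -0.3,"rx": 0,"ry": 0,"rz": 0,"hand": 0},
    {"x": 0,"y": 0,"z": -4,"rx": 0,"ry": 0,"rz": 0,"hand": 0},
    {"x": 0,"y": 0,"z": -8,"rx": 0,"ry": 0,"rz": 0,"hand": 0.1},
    {"x": 0,"y": 0,"z": -12,"rx": 0,"ry": 0,"rz": 0,"hand": 0.1},
    {"x": -10,"y": -12,"z": -14,"rx": 0,"ry": 0,"rz": 0,"hand": 0.1},
    {"x": -20,"y": -12,"z": -14,"rx": 0,"ry": 0,"rz": 0,"hand": 0.1},
    {"x": -40,"y": -12,"z": -14,"rx": 0,"ry": 0,"rz": 0,"hand": 0.1},
    {"x": -40,"y": -12,"z": -14,"rx": 0,"ry": 0,"rz": 0,"hand": 0.1},
    {"x": -40,"y": -12,"z": -14,"rx": 0,"ry": 0,"rz": 0,"hand": 0.1},
    {"x": -40,"y": -12,"z": -14,"rx": 0,"ry": 0,"rz": 0,"hand": 0.1},
    {"x": -40,"y": -12,"z": -14,"rx": 0,"ry": 0,"rz": 0,"hand": 0.1},
    {"x": -40,"y": -12,"z": -14,"rx": 0,"ry": 0,"rz": 0,"hand": 0.1},
    {"x": -40,"y": -12,"z": -14,"rx": 0,"ry": 0,"rz": 0,"hand": 0.1},
  ],
)

```text
time_s: 52.05
eef_pos: [0.4788, -0.0777, 0.2231]
eef_rot: [-0.001, 0.649, 0.761, -0.002]
wrist_force: [-0.4, 1.4, -0.4]
grip_width: 0.0469
```

```bash
python3 - <<'E'
from h import *
a=snapshot("scene")[:,:,::-1].copy();b=snapshot("top")[:,:,::-1].copy();cv2.imwrite("pics/t8.png",b);cv2.imwrite("pics/s8.png",a)
q=np.zeros((400,800,3));q[:300,:400]=crop(a,230,100,390,220,2.5);q[:300,400:]=crop(b,110,170,270,290,2.5)
cv2.imwrite("pics/c9.png",np.clip(q*1.5,0,255).astype(np.uint8))
t0=cv2.imread("pics/top0.png")
for n,(x0,y0,x1,y1) in dict(box=(245,130,325,182),bottle=(85,178,112,200),dish=(420,190,465,235)).items():
    print(n,"mean abs diff",cv2.absdiff(t0[y0:y1,x0:x1],b[y0:y1,x0:x1]).mean())
E
```

```text
box mean abs diff 7.81963141025641
bottle mean abs diff 7.30976430976431
dish mean abs diff 9.351440329218107
```

View pics/c9.png

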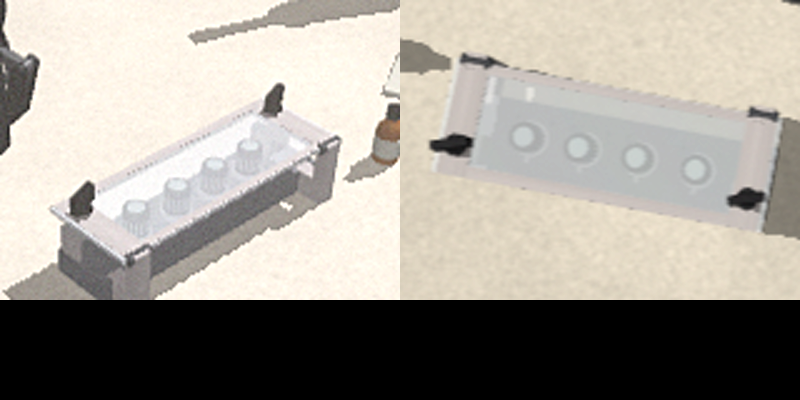

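Both wings are turned well clockwise and sit low on the shut lid. Four eyepieces are under it, and the arm is clear.

```bash
python3 -c "
from workcell import *
print(job_done(), read_state()['time_s'])"
```

```text
the job is handed in; nothing more can be done
the job is handed in; nothing more can be done
```

The job is handed in after about 52 s of the 210 s. No verdict came back, so this rests on my own checks.

**What I did:**
- **Lid open:** I pushed it to about 1.83 rad.
- **Eyepieces:** All four were picked from the mat, turned so the key faced the slot, and lowered until they stopped.
- **Lid shut:** I closed it and pressed it down.
- **Screws:** I gripped each one square with the rack, pushed it down 16 mm and turned it about 72° clockwise.

**What the last checks showed:**
- **Eyepieces:** Each went past the height where a mis-turned key would hold it up. Each stopped at 18–24 N at about the fully seated height.
- **Lid:** It stopped at 77.9 mm, against 78 mm given for shut.
- **Screws:** Pressing met a firm stop at 31–33 N. In the last pictures both wings are turned and stayed low after release.
- **Arm:** It was clear of everything at hand-in.

**Disagreements and gaps:**
- **Cameras:** The two differed by about 3 mm on the eyepieces, so I averaged them. My first rack position from the brackets was 3–4 mm off, and I corrected it from the sockets.
- **Slide box, bottle and dish:** The arm never worked near them. My before/after picture comparison did not settle it: all three areas differed by 7–9 grey levels. I put that down to image noise and did not re-measure their positions.

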